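# Balance a model crane jib on a block edge and hang it level

### The arm

A 6-joint arm with a two-finger parallel gripper is mounted at the origin on the work surface. World frame = base frame: x ahead of the robot, y to its left, z up, the work surface at z = 0. Lengths are in m, angles in rad, forces in N, time in s.
With the tool pointing down it reaches from about 0.35 to 0.85 m from the base axis. Payload 8.1 kg.
Tool frame: the origin (TCP) lies at the very end of the fingers, on their centre line; the grasp point (between the pads) lies robot.tcp_to_grasp behind it (robot.tcp_to_grasp is the distance from the TCP to the grasp point, in m); z points along the fingers, y is the line along which they close (so a half turn about z gives the same grasp; the last joint's range is limited). The gripper opens to 93 mm and grips with 3 to 60 N. Pads are 15 mm wide; open, the fingers measure 128 mm over their backs; the gripper's body (75 mm by 188 mm) begins 65 mm behind the grasp point.
Start: joints at [1.038, 0.13, 1.488, -0, 1.523, -0.085], TCP at [0.26, 0.541, 0.219] pointing down, gripper open.
Joint ranges: [-2.96, 2.96], [-0.89, 2.26], [0.02, 2.5], [-1.34, 4.48], [0, 2.73], [-2.66, 2.66]. Speed limits (rad/s): [2.39, 2.39, 2.79, 3.14, 3.14, 3.14].

### API

Orientations are given as a rotation vector (axis times angle).
In Python, from plant import robot gives the robot as it stands. The module is installed in compiled form; this text tells all that it offers.
- The arm moves only by the shell command python3 -m pendant 'ROWS' [FORCE]. ROWS is JSON, a list that holds one entry, the list of rows, each a list of 5 numbers: the opening, from 0 (shut) to 1 (fully open), then the shift along the tool's x, y, z in cm, then the turn about the tool's z in degrees. In form: [[[fingers, x, y, z, roll], ...]]. A call has 1 to 8 rows; each row shifts and turns the commanded pose from where the row before left it, along the tool's axes as they then stand; what a row does not reach is not made up. A row lasts 1/10 s, in which the tool goes at most 50 mm and 8.59 degrees, less where a joint would pass 70% of its speed; a pose out of reach is approached as far as the arm can. A call is refused whole if a number of a shift passes 5 or a number of a turn 8.59, either way. A call with a gripper value outside its range is refused whole. The fingers move at their own pace and stop on an object; FORCE is the grip in N (left out, the last holds). Time passes only in rows, so rows that do not move let the fingers close. It gives the time, the measured TCP pose, the force, the opening and the grip force at its end, in the units of the state.
- robot.read_state(): the state, without advancing time (a new reading comes with each control period).
- robot.read_camera(name): name is "side" or "top"; returns a dict with "img" (384x512x3 uint8, blue, green, red), "K" (3x3 intrinsics, pixels), "k1" (the pictures are not rectified: a ray, as slopes to the right and down, at radius r is drawn at 1 + k1 r^2 times it, then the intrinsics apply), "pose" (4x4, takes a point from camera to world coordinates). Camera axes: x right, y up, looking along -z (the intrinsics and any distortion apply to the point x, -y, -z); pixel columns grow to the right and rows downward; lengths in m; the calibration is good to about 2 mm. A picture is of the moment at which its call begins. There is no depth.
- robot.close_job(): hands the job in; it is judged then, once.
The state is a dict: "t": time; "q": joint angles; "dq": joint speeds; "joint_torque": joint torques, N m; "tool_pos": TCP position; "orientation": TCP orientation; "force": force on the tool from outside, world axes, zero at the start; "wrist_torque": the same for the moment, N m; "opening": finger opening in m; "gripper_force": force on a finger pad.
Only numpy, scipy, OpenCV 4.12 (cv2) and the standard library are available. Lean on these libraries where they do the work, as an engineer would, in place of code of your own. Each camera call takes 0.05 s, during which the arm holds its last target. There are 200 camera calls.

### The job

The brass model crane jib has to hang level from the hook stand for painting. Find where it balances by sliding it nose first over the edge of the steel block until it tips by itself, then slide its hanger to that balance point and hang it by the hanger's bail on the hook, so that it hangs level and still. Leave the model lorry, the bottles and the paint jar where they stand.

Things in the scene. Friction and masses are not known exactly. Their poses are not given: they have to be found in the camera images.
- jib: Brass square lattice crane jib, 320 mm long, 20 mm wide and high, starting flat on the block. Origin: mid-length, on the underside; x runs along it to the nose (+160 mm), z up. The ballast box at the tail holds an unknown weight: all together 0.20 to 0.35 kg, balancing somewhere between x = -5 and -68 mm. Grip the lattice anywhere across its width; lift firmly (60 N or more) if off the balance point.
- hanger (a joint): Position (m) of the sliding hanger along the jib's x from mid-length (0.05 = 50 mm towards the nose); travel -0.088 to 0.120. It stays where put and slides along the jib under about 0.5 N; the jib itself slides on the block under roughly 1 to 2.5 N. The hanger weighs 14 g, so while away from the balance point it shifts the tipping point a few mm towards itself.
- bail_top (a point): Inside of the peak of the hanger's bail, over the hanger's middle, 70 mm above the jib's underside. Hanger: steel saddle 40 mm long, 26 mm wide, its cheeks 10 to 23 mm above the underside, nothing beneath the jib. Bail: 4 mm wire arch lengthwise on the saddle, legs 34 mm apart up to 50 mm, then peaked; open inside from 23 to 70 mm, so that a hook passes through across the jib.
- jib_tail (a point): Centre of the flat tail end face of the ballast box, 160 mm behind the jib's origin and 13 mm above the underside. The closed box is 36 mm wide, 26 mm high, from x = -112 to -160 mm, its underside flush with the lattice.
- block: Ground steel bench block, 180 mm long (x), 80 mm wide (y), 32 mm high, fixed. Origin: centre of the underside. At the start the jib lies along it to within 5 degrees and its nose overhangs the block's +x end.
- block_edge (a point): Middle of the top edge at the block's +x end: the fulcrum edge, 90 mm from the block's centre, 32 mm above the bench. The edge runs along the block's y.
- stand: Hook stand, fixed: round base 100 mm across and 14 mm high, 12 mm rod 235 mm high, hook arm at 200 mm height pointing along its own -x. Origin: under the rod. Smooth bright steel.
- hook_seat (a point): Top of the 7 mm thick level hook arm where the bail should hang, 70 mm in front of the rod (along the stand's -x), 203.5 mm above the bench.
- hook_tip (a point): Top of the upturned tip of the hook, 94 mm in front of the rod, 14 mm higher than the seat.
- lorry: Bystander: green and black model lorry, 112 x 50 x 61 mm. Origin: centre underneath.
- glue: Bystander: white glue bottle, 34 mm across, 95 mm high. Origin: centre underneath.
- thinner: Bystander: amber bottle, 48 mm across, 110 mm high. Origin: centre underneath.
- paint_jar: Bystander: small paint jar, 42 mm across, 45 mm high. Origin: centre underneath.
There are look-alikes about, which are no part of the job. There is more than one size of the block; the job needs the larger.

How it is judged:
By the outcome, as a careful person would: the job done as asked, in the order asked, and still so for the second after the job is handed in, with the robot touching nothing.
It also fails if it takes over 72 s, if anything falls off the work surface, if the arm or the gripper's body presses on something with over 40 N, if the wrist force passes 120 N, or if a joint passes its speed limit or range.

## Working session

There is one attempt and no reset: what is moved stays moved. The work goes in short steps, Python scripts to look and compute and a shell command to move; the robot and the scene stay as the last step left them, time stands still between calls to the robot, and variables do not carry over. Pictures are saved under pics/ and viewed, at most 10 in all, crops included, and the job is handed in when it is done.

```bash
mkdir -p pics
cat > h.py <<'E'
import numpy as np,cv2,pickle
from plant import robot
def snap(n,tag):
    c=robot.read_camera(n); pickle.dump(c,open(f'pics/{tag}.pkl','wb')); cv2.imwrite(f'pics/{tag}.png',c['img']); return c
def load(tag): return pickle.load(open(f'pics/{tag}.pkl','rb'))
def ray(c,u,v):
    K=np.array(c['K']);k=c['k1']
    p=cv2.undistortPoints(np.array([[[u,v]]],float),K,np.array([k,0,0,0],float))[0,0]
    P=np.array(c['pose']); return P[:3,3],P[:3,:3]@np.array([p[0],-p[1],-1])
def atz(c,u,v,z):
    o,d=ray(c,u,v); return o+d*(z-o[2])/d[2]
def proj(c,X):
    P=np.array(c['pose']);p=P[:3,:3].T@(np.array(X)-P[:3,3]);x=p[0]/-p[2];y=-p[1]/-p[2]
    s=1+c['k1']*(x*x+y*y);K=np.array(c['K']);return K[0,0]*x*s+K[0,2],K[1,1]*y*s+K[1,2]
E
python3 - <<'E'
from h import *
t=snap('top','top0');s=snap('side','side0')
for c in(t,s): print(c['K'],c['k1'],np.round(c['pose'],3))
st=robot.read_state();print(st['tool_pos'],st['orientation'],st['opening'],robot.tcp_to_grasp,st['t'])
cv2.imwrite('pics/a.png',cv2.resize(t['img'],(800,600)));cv2.imwrite('pics/b.png',cv2.resize(s['img'],(800,600)))
E
```

```text
[[365.80744449   0.         253.93927736]
 [  0.         365.80744449 192.12878009]
 [  0.           0.           1.        ]] 0.0057253724620878145 [[ 0.09   0.975 -0.201  0.353]
 [-0.996  0.09  -0.013  0.02 ]
 [ 0.006  0.202  0.979  1.071]
 [ 0.     0.     0.     1.   ]]
[[498.84105767   0.         252.99785898]
 [  0.         498.84105767 187.28704266]
 [  0.           0.           1.        ]] -0.0813633268475113 [[ 0.993  0.093 -0.069  0.422]
 [-0.115  0.727 -0.677 -0.944]
 [-0.013  0.681  0.733  1.205]
 [ 0.     0.     0.     1.   ]]
[0.25950934 0.54041607 0.21769601] [-6.97379066e-01 -3.06269855e+00  2.46657489e-03] 0.09315506115792443 0.0188 0.1
```

View pics/a.png

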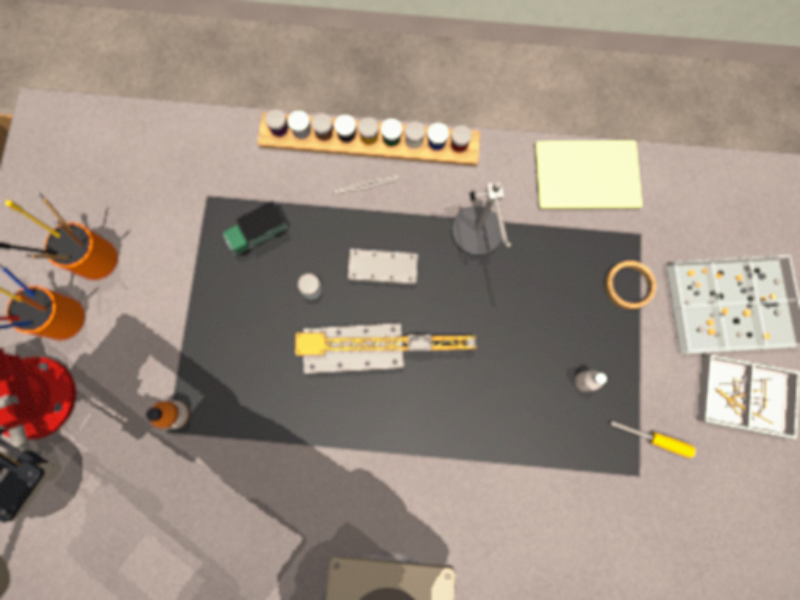

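View pics/b.png

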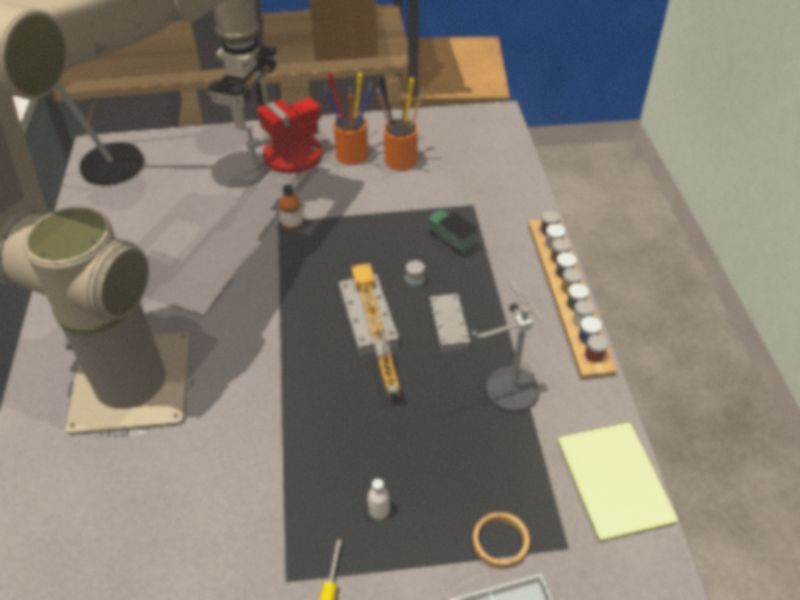

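Candidates (800x600 top view). The large block at (352,348) lies under the jib, and the small block at (383,267) is the look-alike. The only brass jib runs from its tail box at (310,344) to its nose at (475,342), with the hanger at about (420,341). The hook stand is at (478,230) with its arm pointing at the robot; the desk lamps and the tape ring aren't part of the job. Next, a close check in crops.

Run:
```python
from h import *
for tag,(x0,y0,w,h),f in(('top0',(180,110,150,135),4.4),('side0',(205,160,150,110),5.3)):
    im=load(tag)['img'][y0:y0+h,x0:x0+w]
    im=cv2.resize(im,None,fx=f,fy=f,interpolation=cv2.INTER_CUBIC)
    for k in range(0,w,10): cv2.line(im,(int((k+.5)*f),0),(int((k+.5)*f),4 if k%50 else 12),(0,0,255),1)
    for k in range(0,h,10): cv2.line(im,(0,int((k+.5)*f)),(4 if k%50 else 12,int((k+.5)*f)),(0,0,255),1)
    cv2.imwrite(f'pics/c_{tag}.png',im)
```

```text
(no output)
```

View pics/c_top0.png

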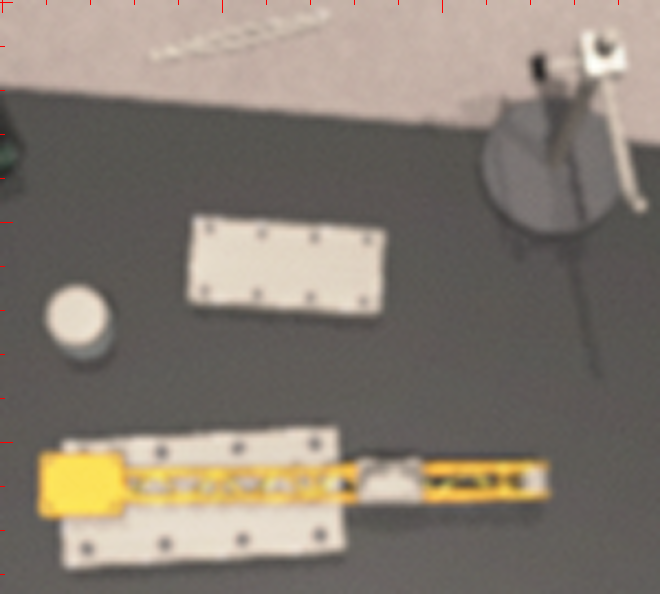

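View pics/c_side0.png

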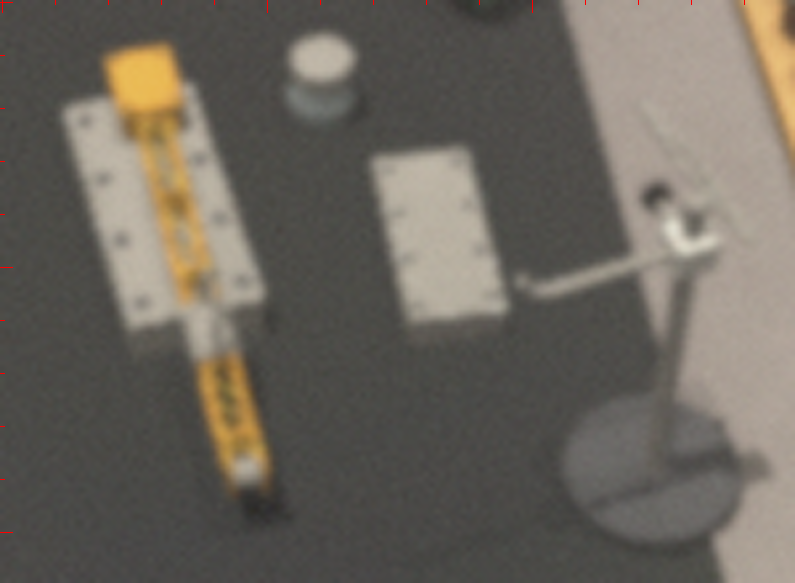

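The crops confirm the choice: large block under the jib, hanger at crop (390,481), hook tip at top crop (641,207) and side crop (522,282).

```bash
cat >> h.py <<'E'
def tp(c,X,Y,z,f=4.4,x0=180,y0=110): return atz(c,(X+.5)/f-.5+x0,(Y+.5)/f-.5+y0,z)
def tri(r1,r2):
    A=np.stack([r1[1],-r2[1]],1);s=np.linalg.lstsq(A,r2[0]-r1[0],rcond=None)[0]
    a=r1[0]+s[0]*r1[1];b=r2[0]+s[1]*r2[1];return (a+b)/2,np.linalg.norm(a-b)
E
python3 - <<'E'
from h import *
t=load('top0');s=load('side0')
def T(X,Y,z,n):print(n,np.round(tp(t,X,Y,z),4))
def S(X,Y,z,n):print(n,np.round(tp(s,X,Y,z,5.3,205,160),4))
for p in((62,440),(338,428),(346,549),(65,568)):T(*p,.032,'blk')
for p in((40,452),(40,518),(126,485)):T(*p,.058,'box')
for p in((548,462),(548,499)):T(*p,.052,'nose')
for p in((358,481),(422,481)):T(*p,.055,'hang')
T(552,165,.014,'base')
for p in((65,108),(192,88),(265,298),(132,330)):S(*p,.032,'sblk')
for p in((105,58),(175,44)):S(*p,.058,'sbox')
S(236,492,.032,'snose bottom l');S(270,470,.052,'snose');S(652,468,.014,'sbase')
def R(c,X,Y,f,x0,y0):return ray(c,(X+.5)/f-.5+x0,(Y+.5)/f-.5+y0)
for n,a,b in(('tip',(641,206),(522,280)),('collar',(605,48),(688,232))):
    print(n,tri(R(t,*a,4.4,180,110),R(s,*b,5.3,205,160)))
E
```

```text
blk [0.4999 0.2009 0.032 ]
blk [0.5242 0.0224 0.032 ]
blk [0.4462 0.0103 0.032 ]
blk [0.4177 0.1887 0.032 ]
box [0.4873 0.2093 0.058 ]
box [0.4457 0.204  0.058 ]
box [0.4714 0.1525 0.058 ]
nose [ 0.5113 -0.1132  0.052 ]
nose [ 0.4876 -0.1146  0.052 ]
hang [0.4877 0.0067 0.055 ]
hang [ 0.4914 -0.0338  0.055 ]
base [ 0.7232 -0.1079  0.014 ]
sblk [0.4187 0.1875 0.032 ]
sblk [0.4979 0.1946 0.032 ]
sblk [0.523  0.0217 0.032 ]
sblk [0.4451 0.0077 0.032 ]
sbox [0.4459 0.2016 0.058 ]
sbox [0.4896 0.2082 0.058 ]
snose bottom l [ 0.4916 -0.1114  0.032 ]
snose [ 0.51   -0.1136  0.052 ]
sbase [ 0.7225 -0.1115  0.014 ]
tip (array([ 0.63301822, -0.13410389,  0.21594178]), np.float64(0.00046310802713712913))
collar (array([ 0.72360644, -0.10976631,  0.21201295]), np.float64(0.004642188369579091))
```

```bash
cat > st.py <<'E'
import sys
from h import *
from scipy.spatial.transform import Rotation as Ro
s=robot.read_state();R=Ro.from_rotvec(s['orientation']).as_matrix();p=s['tool_pos']
print('t',round(s['t'],2),'p',np.round(p,4),'xang',round(np.degrees(np.arctan2(R[1,0],R[0,0])),2),'zz',np.round(R[:,2],3),'F',np.round(s['force'],2),'op',round(s['opening'],4),'gf',round(s['gripper_force'],1))
a=[float(v) for v in sys.argv[1:]]
if a:
    d=np.array(a[:3])-p; print('rows cm',np.round(R.T@d*100,2), 'roll',round(np.degrees(np.arctan2(R[1,0],R[0,0]))-a[3],2) if len(a)>3 else '')
E
python3 -m pendant '[[[0,-3.89,-2.21,0,0],[0,-3.89,-2.21,0,0],[0,-3.89,-2.21,0,0],[0,-3.89,-2.21,0,0],[0,-3.89,-2.21,0,0],[0,-3.89,-2.21,0,0],[0,-3.89,-2.21,0,0],[0,-3.89,-2.21,0,0]]]' 20
python3 -m pendant '[[[0,0,0,1.5,8.34],[0,0,0,1.5,8.34],[0,0,0,1.5,8.34],[0,0,0,1.5,8.34],[0,0,0,1.5,8.34],[0,0,0,1.5,8.34],[0,0,0,1.5,8.34],[0,0,0,0,0]]]' 
python3 st.py 0.463 0.246 0.038 95.9
```

```text
t: 0.9
tool_pos: [0.4643, 0.245, 0.2183]
orientation: [-0.697, -3.063, 0.0]
force: [0.2, 0.9, 0.8]
opening: 0.0337
gripper_force: 0.0
t: 1.7
tool_pos: [0.4618, 0.2459, 0.1108]
orientation: [-2.104, -2.33, 0.007]
force: [-0.4, 0.1, 0.1]
opening: 0.0006
gripper_force: 0.0
t 1.7 p [0.4618 0.2459 0.1108] xang 95.82 zz [-0.005 -0.002 -1.   ] F [-0.37  0.11  0.13] op 0.0006 gf 0.0
rows cm [0.01 0.16 7.28] roll -0.08
```

```bash
cat > tip.py <<'E'
from h import *
def box(c,k):
    h=cv2.cvtColor(c['img'],cv2.COLOR_BGR2HSV)
    m=cv2.inRange(h,(10,110,110),(38,255,255))
    if 'raw' in k: return m
    m=cv2.morphologyEx(m,cv2.MORPH_OPEN,np.ones((k['n'],k['n']),np.uint8))
    m[:,:150]=0;m[:,360:]=0;m[:k.get('t',0)]=0
    n,l,s,ce=cv2.connectedComponentsWithStats(m)
    i=1+np.argmax(s[1:,4]);return ce[i],s[i]
import sys
def tip(tag):
    if tag: t=snap('top','T'+tag);s=snap('side','S'+tag)
    else: t=load('top0');s=load('side0')
    a,sa=box(t,{'n':9,'t':170});b,sb=box(s,{'n':7,'t':140})
    X,e=tri(ray(t,*a),ray(s,*b));print('box',np.round(X,4),'err',round(e,4),sa,sb)
    return X
if __name__=='__main__': tip(sys.argv[1] if len(sys.argv)>1 else '')
E
python3 tip.py
python3 -m pendant '[[[0,0,0.1,3.6,0],[0,0,0,3.6,0],[0,-1,0,0,0],[0,-1,0,0,0],[0,-1,0,0,0],[0,0,0,0,0]]]' 
python3 -m pendant '[[[0,-0.7,0,0,0],[0,-0.7,0,0,0],[0,-0.7,0,0,0],[0,-0.5,0,0,0]]]'
python3 st.py; python3 tip.py 1
```

```text
box [0.4704 0.1822 0.0448] err 0.0016 [189 213  20  14 274] [226 169  13  18 204]
t: 2.3
tool_pos: [0.4697, 0.216, 0.044]
orientation: [2.102, 2.332, 0.005]
force: [0.1, 0.2, 0.3]
opening: 0.0004
gripper_force: 0.0
t: 2.7
tool_pos: [0.4709, 0.1908, 0.0421]
orientation: [2.103, 2.334, 0.001]
force: [-0.9, 3.4, 3.3]
opening: 0.0007
gripper_force: 1.8
t 2.7 p [0.4709 0.1908 0.0421] xang 95.97 zz [ 0.001  0.    -1.   ] F [-0.94  3.36  3.33] op 0.0007 gf 1.8
box [0.4706 0.1441 0.0559] err 0.0027 [206 213  12  15 170] [227 176  13  16 187]
```

```bash
cat >> h.py <<'E'
def comp(a,b,name,wa=(180,170,140,75),wb=(205,150,90,130)):
    f=400/wa[2];A=cv2.resize(load(a)['img'][wa[1]:wa[1]+wa[3],wa[0]:wa[0]+wa[2]],None,fx=5,fy=5,interpolation=cv2.INTER_CUBIC)
    B=cv2.resize(load(b)['img'][wb[1]:wb[1]+wb[3],wb[0]:wb[0]+wb[2]],None,fx=4.5,fy=4.5,interpolation=cv2.INTER_CUBIC)
    h=max(len(A),len(B));A=cv2.copyMakeBorder(A,0,h-len(A),0,0,0);B=cv2.copyMakeBorder(B,0,h-len(B),0,0,0)
    im=np.hstack([A,B]);s=min(800/im.shape[1],600/im.shape[0]);im=cv2.resize(im,None,fx=min(s,1),fy=min(s,1));print(im.shape,s)
    cv2.imwrite(f'pics/{name}.png',im)
E
python3 -c "
from h import *
comp('T1','S1','v1')"
```

```text
(424, 800, 3) 0.7239819004524887
```

View pics/v1.png

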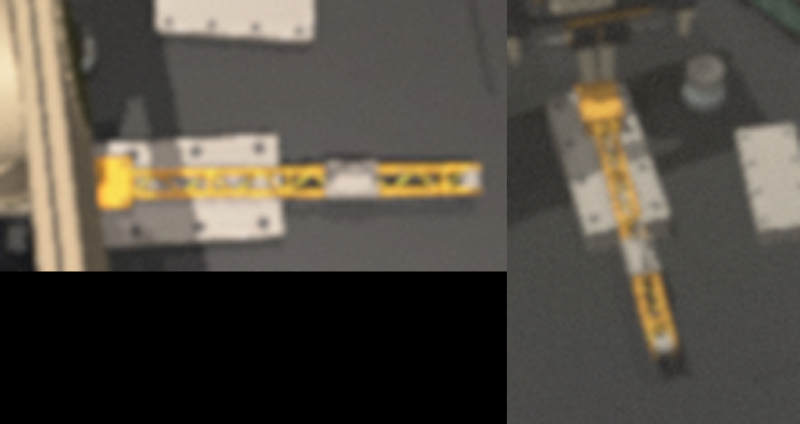

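The jib is still flat with the fingers behind its tail, and the arm hides the tail from the top camera. I'll track the nose end instead.

```bash
cat > nose.py <<'E'
from h import *
import sys
def mask(c,t):
    m=cv2.inRange(cv2.cvtColor(c['img'],cv2.COLOR_BGR2HSV),(10,110,90),(38,255,255))
    m[:t]=0;m[:,:185]=0;m[:,345:]=0;m[290:]=0
    m2=cv2.morphologyEx(m,cv2.MORPH_CLOSE,np.ones((15,15),np.uint8))
    n,l,s,ce=cv2.connectedComponentsWithStats(m2);return m&np.uint8(255*(l==1+np.argmax(s[1:,4])))
def nose(tag):
    if tag: t=snap('top','T'+tag);s=snap('side','S'+tag)
    else: t=load('top0');s=load('side0')
    v,u=np.nonzero(mask(t,190));k=u>u.max()-5;a=(u.max()+.5,v[k].mean())
    v,u=np.nonzero(mask(s,150));k=v>v.max()-5;b=(u[k].mean(),v.max()+.5)
    X,e=tri(ray(t,*a),ray(s,*b));print('nose',np.round(X,4),'err',round(e,4),np.round(a,1),np.round(b,1))
if __name__=='__main__': nose(sys.argv[1] if len(sys.argv)>1 else '')
E
python3 nose.py
python3 -m pendant '[[[0,0,0,0,0],[0,0,0,0,0]]]'
python3 nose.py 2
python3 -m pendant '[[[0,-0.5,0,0,0],[0,-0.5,0,0,0],[0,0,0,0,0],[0,1,0,0,0],[0,0,0,0,0]]]'
python3 nose.py 3; python3 st.py
```

```text
nose [0.4814 0.0075 0.0587] err 0.009 [260.5 219.3] [239.7 215.5]
t: 3.0
tool_pos: [0.4701, 0.1908, 0.0411]
orientation: [-2.103, -2.334, 0.002]
force: [-0.2, 1.2, 1.4]
opening: 0.0008
gripper_force: 0.0
nose [ 0.5078 -0.0234 -0.1095] err 0.0044 [269.5 219.5] [251.3 255.5]
t: 3.6
tool_pos: [0.4706, 0.1921, 0.0418]
orientation: [-2.103, -2.334, -0.001]
force: [0.1, -0.4, -0.7]
opening: 0.0006
gripper_force: 0.0
nose [ 0.4837 -0.0261  0.0529] err 0.0112 [272.5 219.5] [241.3 225.5]
t 3.7 p [0.4706 0.1916 0.0417] xang 96.01 zz [ 0. -0. -1.] F [-0.55  0.13 -0.3 ] op 0.0008 gf 0.0
```

Run:
```python
s=open('nose.py').read()
a=s.index("    m[:t]=0");b=s.index("def nose")
s=s[:a]+"""    m[:t]=0;m[:,:205]=0;m[:,345:]=0;m[(255 if t>170 else 290):]=0
    return cv2.medianBlur(m,3)
"""+s[b:]
s=s.replace("    X,e=tri","    global NX\n    X,e=tri")
open('nose.py','w').write(s)
import importlib,nose,h
nose.nose('')
for k in '23':
    nose.snap=lambda n,tag:h.load(tag)
    nose.nose(k)
```

```text
nose [ 0.4964 -0.1093  0.0531] err 0.0043 [302.5 218.9] [249.9 247.5]
nose [ 0.4983 -0.1343  0.0542] err 0.0066 [311.5 218.6] [251.1 254.5]
nose [ 0.4983 -0.146   0.0516] err 0.0079 [315.5 218.9] [251.3 258.5]
```

```bash
cat >> nose.py <<'E'
    sys.exit(0)
E
sed -i "s/    X,e=tri/    global Z\n    X,e=tri/; s/print('nose'/Z=X[2];print('nose'/; s/sys.exit(0)/sys.exit(0 if Z>0.042 else 3)/" nose.py
P() { grep tool_pos; }
python3 -m pendant '[[[0,-0.8,0,0,0],[0,-0.5,0,0,0],[0,0.5,0,0,0],[0,0,0,0,0]]]' | P; python3 nose.py 4 &&
python3 -m pendant '[[[0,-0.8,0,0,0],[0,0,0,0,0],[0,0.5,0,0,0],[0,0,0,0,0]]]' |P; python3 nose.py 5 &&
python3 -m pendant '[[[0,-0.8,0,0,0],[0,0,0,0,0],[0,0.5,0,0,0],[0,0,0,0,0]]]' |P; python3 nose.py 6 &&
python3 -m pendant '[[[0,-0.8,0,0,0],[0,0,0,0,0],[0,0.5,0,0,0],[0,0,0,0,0]]]' |P; python3 nose.py 7 &&
python3 -m pendant '[[[0,-0.8,0,0,0],[0,0,0,0,0],[0,0.5,0,0,0],[0,0,0,0,0]]]' |P; python3 nose.py 8
```

```text
tool_pos: [0.4714, 0.1833, 0.0417]  File "nose.py", line 16
    sys.exit(0 if Z>0.042 else 3)
IndentationError: unexpected indent
  File "nose.py", line 16
    sys.exit(0 if Z>0.042 else 3)
IndentationError: unexpected indent
  File "nose.py", line 16
    sys.exit(0 if Z>0.042 else 3)
IndentationError: unexpected indent
  File "nose.py", line 16
    sys.exit(0 if Z>0.042 else 3)
IndentationError: unexpected indent
  File "nose.py", line 16
    sys.exit(0 if Z>0.042 else 3)
IndentationError: unexpected indent
```

```bash
sed -i "s/^if __name__=='__main__': nose(\(.*\))$/if __name__=='__main__':\n    nose(\1)/" nose.py; tail -4 nose.py
P() { grep tool_pos; }
python3 nose.py 4 &&
python3 -m pendant '[[[0,-0.8,0,0,0],[0,0,0,0,0],[0,0.5,0,0,0],[0,0,0,0,0]]]' |P && python3 nose.py 5 &&
python3 -m pendant '[[[0,-0.8,0,0,0],[0,0,0,0,0],[0,0.5,0,0,0],[0,0,0,0,0]]]' |P && python3 nose.py 6 &&
python3 -m pendant '[[[0,-0.8,0,0,0],[0,0,0,0,0],[0,0.5,0,0,0],[0,0,0,0,0]]]' |P && python3 nose.py 7 &&
python3 -m pendant '[[[0,-0.8,0,0,0],[0,0,0,0,0],[0,0.5,0,0,0],[0,0,0,0,0]]]' |P && python3 nose.py 8
```

```text
X,e=tri(ray(t,*a),ray(s,*b));Z=X[2];print('nose',np.round(X,4),'err',round(e,4),np.round(a,1),np.round(b,1))
if __name__=='__main__':
    nose(sys.argv[1] if len(sys.argv)>1 else '')
    sys.exit(0 if Z>0.042 else 3)
nose [ 0.4993 -0.1482  0.0543] err 0.0061 [316.5 218.8] [252.1 258.5]
tool_pos: [0.4717, 0.1806, 0.0417]
nose [ 0.4991 -0.1511  0.0538] err 0.0066 [317.5 218.9] [252.1 259.5]
tool_pos: [0.472, 0.1776, 0.0417]
nose [ 0.4994 -0.1534  0.0564] err 0.0039 [318.5 219.2] [252.8 259.5]
tool_pos: [0.4723, 0.1746, 0.0417]
nose [ 0.4999 -0.1563  0.0556] err 0.0037 [319.5 219.2] [253.1 260.5]
tool_pos: [0.4726, 0.1716, 0.0416]
nose [ 0.5004 -0.1599  0.0511] err 0.0045 [320.5 219.2] [253.3 262.5]
```

```bash
P() { grep tool_pos; }
python3 -m pendant '[[[0,-0.8,0,0,0],[0,0,0,0,0],[0,0.5,0,0,0],[0,0,0,0,0]]]' |P && python3 nose.py 9 &&
python3 -m pendant '[[[0,-0.8,0,0,0],[0,0,0,0,0],[0,0.5,0,0,0],[0,0,0,0,0]]]' |P && python3 nose.py 10 &&
python3 -m pendant '[[[0,-0.8,0,0,0],[0,0,0,0,0],[0,0.5,0,0,0],[0,0,0,0,0]]]' |P && python3 nose.py 11 &&
python3 -m pendant '[[[0,-0.8,0,0,0],[0,0,0,0,0],[0,0.5,0,0,0],[0,0,0,0,0]]]' |P && python3 nose.py 12 &&
python3 -m pendant '[[[0,-0.8,0,0,0],[0,0,0,0,0],[0,0.5,0,0,0],[0,0,0,0,0]]]' |P && python3 nose.py 13 &&
python3 -m pendant '[[[0,-0.8,0,0,0],[0,0,0,0,0],[0,0.5,0,0,0],[0,0,0,0,0]]]' |P && python3 nose.py 14 &&
python3 -m pendant '[[[0,-0.8,0,0,0],[0,0,0,0,0],[0,0.5,0,0,0],[0,0,0,0,0]]]' |P && python3 nose.py 15 &&
python3 -m pendant '[[[0,-0.8,0,0,0],[0,0,0,0,0],[0,0.5,0,0,0],[0,0,0,0,0]]]' |P && python3 nose.py 16
```

```text
tool_pos: [0.4729, 0.1686, 0.0417]
nose [ 0.4994 -0.1622  0.0541] err 0.002 [321.5 219.9] [253.5 262.5]
tool_pos: [0.4732, 0.1657, 0.0417]
nose [ 0.5018 -0.165   0.0534] err 0.0045 [322.5 218.8] [254.  263.5]
tool_pos: [0.4735, 0.1627, 0.0417]
nose [ 0.4992 -0.1703  0.0559] err 0.0011 [324.5 220.4] [253.8 264.5]
tool_pos: [0.4739, 0.1597, 0.0417]
nose [ 0.5006 -0.1731  0.0556] err 0.0041 [325.5 219.4] [254.  265.5]
tool_pos: [0.4742, 0.1567, 0.0417]
nose [ 0.5002 -0.176   0.0553] err 0.005 [326.5 219.5] [253.8 266.5]
tool_pos: [0.4745, 0.1537, 0.0417]
nose [ 0.5017 -0.1767  0.0515] err 0.0065 [326.5 218.9] [254.1 267.5]
tool_pos: [0.4748, 0.1507, 0.0417]
nose [ 0.502  -0.1789  0.054 ] err 0.003 [327.5 219.4] [254.9 267.5]
tool_pos: [0.4751, 0.1478, 0.0417]
nose [ 0.5021 -0.1825  0.0503] err 0.0065 [328.5 219. ] [254.5 269.5]
```

```bash
P() { grep tool_pos; }
python3 -m pendant '[[[0,-0.8,0,0,0],[0,0,0,0,0],[0,0.5,0,0,0],[0,0,0,0,0]]]' |P && python3 nose.py 17 &&
python3 -m pendant '[[[0,-0.8,0,0,0],[0,0,0,0,0],[0,0.5,0,0,0],[0,0,0,0,0]]]' |P && python3 nose.py 18 &&
python3 -m pendant '[[[0,-0.8,0,0,0],[0,0,0,0,0],[0,0.5,0,0,0],[0,0,0,0,0]]]' |P && python3 nose.py 19 &&
python3 -m pendant '[[[0,-0.8,0,0,0],[0,0,0,0,0],[0,0.5,0,0,0],[0,0,0,0,0]]]' |P && python3 nose.py 20 &&
python3 -m pendant '[[[0,-0.8,0,0,0],[0,0,0,0,0],[0,0.5,0,0,0],[0,0,0,0,0]]]' |P && python3 nose.py 21 &&
python3 -m pendant '[[[0,-0.8,0,0,0],[0,0,0,0,0],[0,0.5,0,0,0],[0,0,0,0,0]]]' |P && python3 nose.py 22 &&
python3 -m pendant '[[[0,-0.8,0,0,0],[0,0,0,0,0],[0,0.5,0,0,0],[0,0,0,0,0]]]' |P && python3 nose.py 23
```

```text
tool_pos: [0.4754, 0.1448, 0.0417]
nose [ 0.5018 -0.1855  0.0496] err 0.0056 [329.5 219.4] [254.7 270.5]
tool_pos: [0.4757, 0.1418, 0.0417]
nose [ 0.5038 -0.1892  0.0449] err 0.0057 [330.5 219. ] [255.6 272.5]
tool_pos: [0.476, 0.1388, 0.0417]
nose [ 0.5047 -0.191   0.0223] err 0.0051 [329.5 219.9] [256.1 277.5]
```

Tipped at step 19 and flat at 18. Next I'll measure the nose-to-edge distance on the last flat frame.

Run:
```python
from h import *
def crop(tag,x0,y0,w,h,f):
    im=cv2.resize(load(tag)['img'][y0:y0+h,x0:x0+w],None,fx=f,fy=f,interpolation=cv2.INTER_CUBIC)
    for k in range(0,w,10): cv2.line(im,(int((k+.5)*f),0),(int((k+.5)*f),4),(0,0,255),1)
    return im
A=crop('T18',220,195,115,50,6.9);B=crop('S18',220,195,60,85,3.4);C=crop('T19',220,195,85,50,6.5)
B=cv2.resize(crop('S18',225,195,45,85,1),None,fx=3,fy=3,interpolation=cv2.INTER_CUBIC);
im=np.zeros((600,800,3),np.uint8);im[:345,:793]=A;im[345:345+255,:135]=B;S=cv2.resize(crop('S19',225,195,45,85,1),None,fx=3,fy=3,interpolation=cv2.INTER_CUBIC);im[345:600,150:285]=S
T=cv2.resize(crop('T19',220,200,100,45,1),None,fx=5,fy=5,interpolation=cv2.INTER_CUBIC);im[350:350+225,295:795]=T
cv2.imwrite('pics/v2.png',im)
```

```text
Traceback (most recent call last):
ValueError: could not broadcast input array from shape (345,794,3) into shape (345,793,3)
```

Run:
```python
from h import *
def crop(tag,x0,y0,w,h,f):
    return cv2.resize(load(tag)['img'][y0:y0+h,x0:x0+w],None,fx=f,fy=f,interpolation=cv2.INTER_CUBIC)
im=np.zeros((600,800,3),np.uint8)
def put(a,x,y): im[y:y+a.shape[0],x:x+a.shape[1]]=a[:600-y,:800-x]
put(crop('T18',220,195,115,50,6.9),0,0)
put(crop('S18',225,195,45,85,3),0,345);put(crop('S19',225,195,45,85,3),140,345);put(crop('T19',220,195,115,50,4.4),290,350)
cv2.imwrite('pics/v2.png',im)
```

```text
(no output)
```

View pics/v2.png

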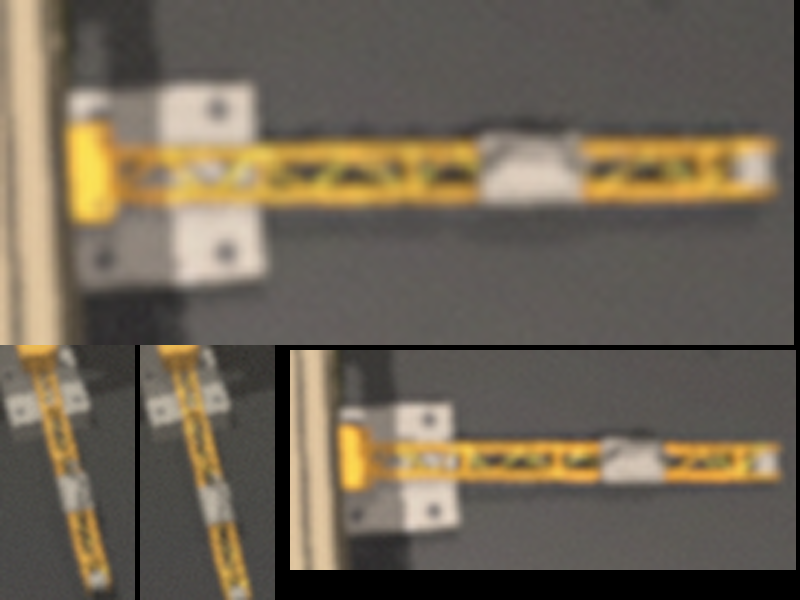

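The frame shows the flat state 18 (top): nose end at crop x=775, block edge from (254,84) to (266,276), saddle 480–583, box front at 115. In state 19 (lower right) the nose is down.

```bash
python3 - <<'E'
from h import *
t=load('T18');q=lambda X,Y,z:tp(t,X,Y,z,6.9,220,195)
n=q(775,171,.052);e=[q(254,84,.032),q(266,276,.032)];b=q(115,173,.058);h1=q(480,170,.055);h2=q(583,170,.055)
print(n,e,b,h1,h2)
d=(n-b);d[2]=0;print('box front to nose (272)',np.linalg.norm(d));d/=np.linalg.norm(d)
A=np.array([d[:2],-(e[1]-e[0])[:2]]).T;s=np.linalg.solve(A,(e[0]-n)[:2])
print('dir',d,'edge x rel jib',.16+s[0], 'hang',.16+(((h1+h2)/2-n)@d), 'hanglen',np.linalg.norm(h2-h1),'edge from box front',-.112+ (s[0]+np.linalg.norm((n-b)[:2])))
E
python3 st.py
```

```text
[ 0.50499876 -0.19145571  0.052     ] [array([0.5246217 , 0.02256877, 0.032     ]), array([0.44559801, 0.01056355, 0.032     ])] [0.47900772 0.07509702 0.058     ] [ 0.49405488 -0.07176048  0.055     ] [ 0.49785969 -0.11331842  0.055     ]
box front to nose (272) 0.26781690142385656
dir [ 0.09704781 -0.99527972  0.        ] edge x rel jib -0.04894905109691683 hang 0.060673193755912014 hanglen 0.04173174433843059 edge from box front -0.05313214967306028
t 11.7 p [0.476  0.1386 0.0416] xang 95.98 zz [-0. -0. -1.] F [-0.35  0.4   0.79] op 0.0006 gf 0.0
```

```bash
python3 -m pendant '[[[0,1,0,0,0],[0,0,0,-5,0],[0,0,0,-5,0],[0,-4.5,0,0,0],[0,-4.5,0,0,0],[0,-4.5,0,0,0],[0,-4.5,0,0,0],[0,-4.5,0,0,0]]]'|grep tool_pos
python3 -m pendant '[[[0,-4.5,0,0,0],[0,-2.4,0,0,0],[0,0,0,0,0]]]'|grep tool_pos
python3 st.py 0.5007 -0.140 0.052 95.57; python3 nose.py 20
```

```text
tool_pos: [0.4986, -0.0765, 0.1419]
tool_pos: [0.5058, -0.1465, 0.1417]
t 12.8 p [ 0.5058 -0.1465  0.1417] xang 95.76 zz [ 0.    -0.001 -1.   ] F [-1.14  0.6  -0.72] op 0.0007 gf 0.0
rows cm [ 0.71 -0.44  8.97] roll 0.19
nose [ 0.5026 -0.1771  0.0045] err 0.0028 [323.5 222.3] [256.2 276.5]
```

```bash
python3 -m pendant '[[[0,0,-0.4,4.5,0],[0,0,0,4.5,0],[0,0,0,0,0]]]'|grep tool_pos
python3 -m pendant '[[[0,1.5,0,-0.1,0],[0,1.5,0,-0.1,0],[0,1.5,0,-0.1,0],[0,1.5,0,-0.2,0],[0,1.5,0,-0.2,0],[0,1.5,0,-0.2,0],[0,1.5,0,-0.2,0],[0,0.5,0,-0.1,0]]]'
python3 -m pendant '[[[0,0,0,0,0],[0,0,0,0,0]]]' | grep -E 'pos|force'
python3 nose.py 21
python3 - <<'E'
from h import *
im=np.zeros((600,800,3),np.uint8)
def put(tag,x0,y0,w,h,f,x,y):
    a=cv2.resize(load(tag)['img'][y0:y0+h,x0:x0+w],None,fx=f,fy=f,interpolation=cv2.INTER_CUBIC);im[y:y+a.shape[0],x:x+a.shape[1]]=a[:600-y,:800-x]
put('T21',190,190,150,60,5.3,0,0);put('S21',210,150,70,130,2.1,0,320);put('S21',215,180,50,60,4.6,160,320);put('S0' if 0 else 'side0',215,180,50,60,4.6,400,320)
cv2.imwrite('pics/v3.png',im)
E
```

```text
tool_pos: [0.4964, -0.1407, 0.0452]
t: 14.0
tool_pos: [0.49, -0.0333, 0.0639]
orientation: [-2.101, -2.335, -0.0]
force: [-0.1, -1.3, 0.2]
opening: 0.0
gripper_force: 0.6
tool_pos: [0.49, -0.0351, 0.0635]
force: [0.6, 0.8, -0.2]
gripper_force: 0.0
nose [ 0.4995 -0.1917  0.047 ] err 0.0056 [331.5 222.5] [256.1 272.5]
```

View pics/v3.png

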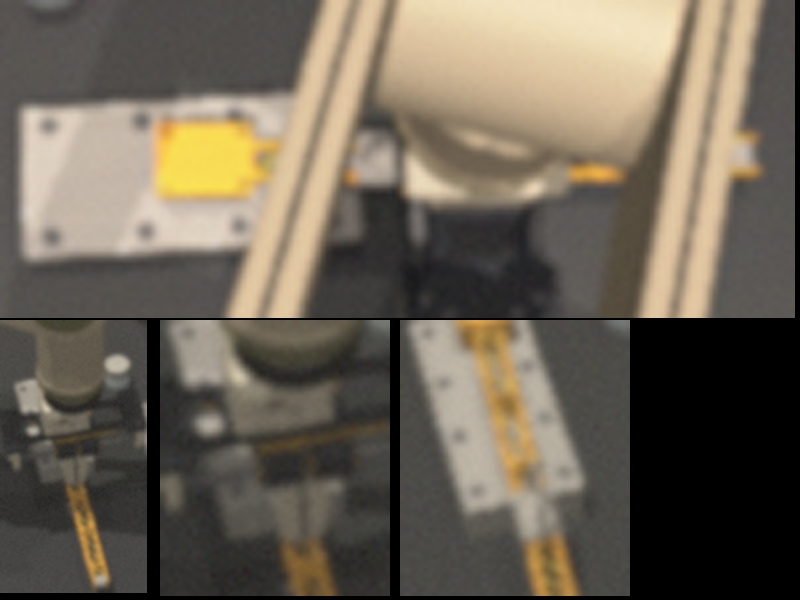

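The jib has settled flat again. The box spans crop x 156–253, the saddle's tail end is at about 356, and the nose is at 758.

Run:
```python
from h import *
t=load('T21');q=lambda X,Y,z:tp(t,X,Y,z,5.3,190,190)
tail=q(156,160,.058);bf=q(253,160,.058);n=q(758,156,.052);h=q(356,158,.055);e=[q(354,95,.032),q(358,240,.032)]
print(tail,bf,n,h)
d=n-tail;d[2]=0;L=np.linalg.norm(d);d/=L;print('L',L,'dir',d,'hang tail end x',-.16+(h-tail)@d,.16+(h-n)@d)
o=(tail+n)/2;print('origin',o)
tc=np.array([.49,-.0351,0]);print('tcp x',(tc-o)[:2]@d[:2])
c=np.array([.4849,.0160,0]);print('edge x',(c-o)[:2]@d[:2])
```

```text
[0.47426777 0.1227216  0.058     ] [0.47889961 0.07203578 0.058     ] [ 0.5061047  -0.19342916  0.052     ] [0.48526607 0.01826812 0.055     ]
L 0.3177497337257773 dir [ 0.10019498 -0.99496782  0.        ] hang tail end x -0.054970174009442055 -0.05271990773521931
origin [ 0.49018623 -0.03535378  0.055     ]
tcp x -0.0002711614451051844
edge x -0.05162501152592751
```

```bash
python3 -m pendant '[[[0,1,0,0,0],[0,1,0,0,0],[0,0.3,0,0,0],[0,0,0,0,0],[0,0,0,0,0]]]' | grep -E 'pos|force'
python3 st.py
python3 -m pendant '[[[0,-1,0,0,0],[0,0,0,-5,0],[0,0,0,-5,0],[0,4.9,0,0,0],[0,4.9,0,0,0],[0,4.9,0,0,0],[0,4.9,0,0,0],[0,0,0,0,0]]]'
python3 st.py 0.471 0.155 0.0417 95.57; python3 nose.py 22;  python3 - <<'E'
from h import *
im=np.zeros((600,800,3),np.uint8)
def put(tag,x0,y0,w,h,f,x,y):
    a=cv2.resize(load(tag)['img'][y0:y0+h,x0:x0+w],None,fx=f,fy=f,interpolation=cv2.INTER_CUBIC);im[y:y+a.shape[0],x:x+a.shape[1]]=a[:600-y,:800-x]
put('T22',210,195,130,45,6.1,0,0);put('S22',215,170,60,65,5,0,275);put('T22',150,150,200,110,2.3,310,300)
cv2.imwrite('pics/v4.png',im)
E
```

```text
tool_pos: [0.4877, -0.0119, 0.0636]
force: [-0.5, -0.5, -0.1]
gripper_force: 0.0
t 14.8 p [ 0.4877 -0.0119  0.0636] xang 96.0 zz [-0. -0. -1.] F [-0.51 -0.53 -0.09] op 0.0006 gf 0.0
t: 15.6
tool_pos: [0.4676, 0.1772, 0.1638]
orientation: [-2.096, -2.339, -0.002]
force: [0.2, -0.0, -0.4]
opening: 0.0003
gripper_force: 0.0
t 15.6 p [0.4676 0.1772 0.1638] xang 96.26 zz [ 0.     0.002 -1.   ] F [ 0.18 -0.04 -0.35] op 0.0003 gf 0.0
rows cm [-2.27  0.09 12.21] roll 0.69
nose [ 0.5001 -0.1913  0.0488] err 0.0054 [331.5 220.2] [254.3 272.5]
```

View pics/v4.png

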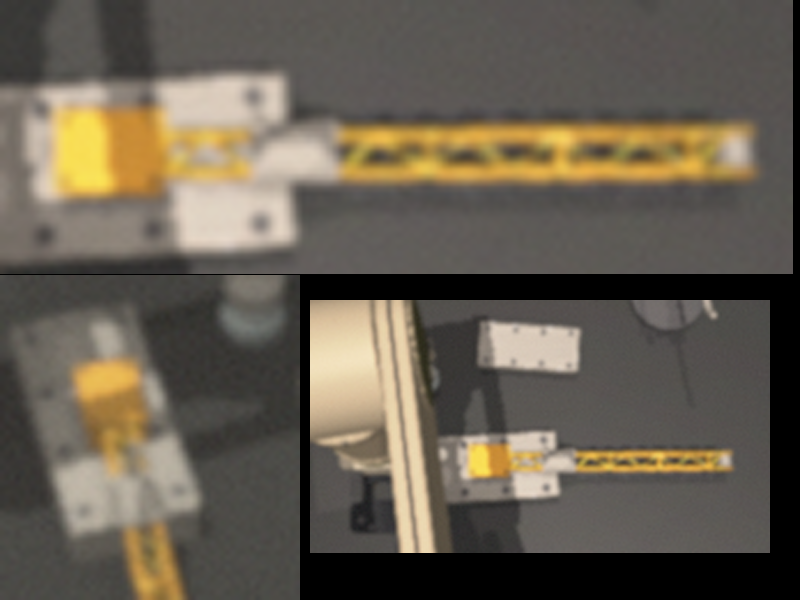

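The jib lies flat. Tail is at crop x=55, saddle spans about 250–338, nose is at 753, and the block edge runs (286,72)–(298,247).

Run:
```python
from h import *
t=load('T22');q=lambda X,Y,z:tp(t,X,Y,z,6.1,210,195)
tail=q(55,153,.058);n=q(753,153,.052);e=[q(286,72,.032),q(298,247,.032)]
d=n-tail;d[2]=0;L=np.linalg.norm(d);d/=L;o=(tail+n)/2
print(tail,n,'L',L,'dir',d)
for X in(250,338):h=q(X,153,.054);print('saddle end',(h-o)@d)
A=np.array([d[:2],-(e[1]-e[0])[:2]]).T;print('edge',np.linalg.solve(A,(e[0]-o)[:2])[0],'tcp end',(np.array([.4877,-.0119])-o[:2])@d[:2])
```

```text
[0.4744901  0.12394845 0.058     ] [ 0.50441851 -0.19466222  0.052     ] L 0.3200132246582374 dir [ 0.09352241 -0.99561717  0.        ]
saddle end -0.07109373088777658
saddle end -0.030773462497623354
edge -0.051521179579552046 tcp end -0.02351814561388927
```

```bash
P() { grep tool_pos; }
python3 -m pendant '[[[0,-1.2,0.1,0,0.7],[0,-1.07,0,4,0],[0,0,0,4,0],[0,0,0,4.2,0],[0,0,0,0,0],[0,-1.7,0,0,0],[0,0,0,0,0],[0,0,0,0,0]]]'
python3 st.py; python3 nose.py 23 &&
python3 -m pendant '[[[0,-0.65,0,0,0],[0,0,0,0,0],[0,0.5,0,0,0],[0,0,0,0,0]]]' |P && python3 nose.py 24 &&
python3 -m pendant '[[[0,-0.65,0,0,0],[0,0,0,0,0],[0,0.5,0,0,0],[0,0,0,0,0]]]' |P && python3 nose.py 25 &&
python3 -m pendant '[[[0,-0.65,0,0,0],[0,0,0,0,0],[0,0.5,0,0,0],[0,0,0,0,0]]]' |P && python3 nose.py 26 &&
python3 -m pendant '[[[0,-0.65,0,0,0],[0,0,0,0,0],[0,0.5,0,0,0],[0,0,0,0,0]]]' |P && python3 nose.py 27 &&
python3 -m pendant '[[[0,-0.65,0,0,0],[0,0,0,0,0],[0,0.5,0,0,0],[0,0,0,0,0]]]' |P && python3 nose.py 28
```

```text
t: 16.5
tool_pos: [0.4748, 0.1326, 0.0437]
orientation: [2.119, 2.317, 0.003]
force: [0.3, 0.7, 0.3]
opening: 0.0003
gripper_force: 0.0
t 16.5 p [0.4748 0.1326 0.0437] xang 95.11 zz [ 0.003  0.    -1.   ] F [0.32 0.67 0.26] op 0.0003 gf 0.0
nose [ 0.5015 -0.1954  0.0295] err 0.0041 [331.5 221. ] [255.3 277.5]
```

```bash
python3 -m pendant '[[[0,1.5,0,0,0],[0,1.5,0,0,0],[0,0,0,-4,0],[0,0,0,-4,0],[0,0,0,-4,0],[0,4,0,-2,0],[0,0,0,0,0],[0,0,0,0,0]]]'
python3 nose.py 24;  python3 - <<'E'
from h import *
im=np.zeros((600,800,3),np.uint8)
def put(tag,x0,y0,w,h,f,x,y):
    a=cv2.resize(load(tag)['img'][y0:y0+h,x0:x0+w],None,fx=f,fy=f,interpolation=cv2.INTER_CUBIC);im[y:y+a.shape[0],x:x+a.shape[1]]=a[:600-y,:800-x]
put('T24',210,195,130,45,6.1,0,0);put('S24',215,170,60,65,5,0,275);put('S23',215,170,60,110,3,310,275);put('T23',210,195,130,45,2.2,510,300)
put('S24',215,170,60,110,2,510,410)
cv2.imwrite('pics/v5.png',im)
E
```

```text
t: 17.4
tool_pos: [0.467, 0.2041, 0.1827]
orientation: [2.114, 2.323, 0.002]
force: [0.4, -0.1, -0.3]
opening: 0.0005
gripper_force: 0.0
nose [ 0.5015 -0.1954  0.0295] err 0.0041 [331.5 221. ] [255.3 277.5]
```

View pics/v5.png

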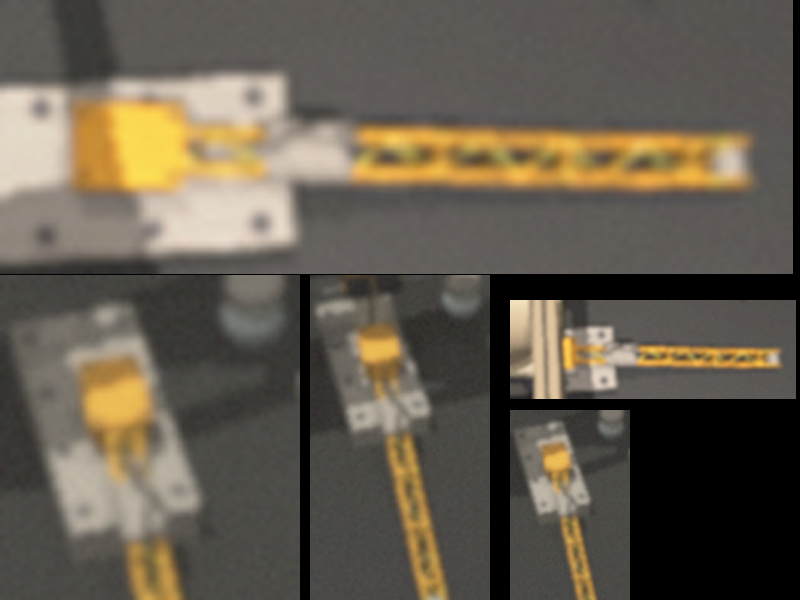

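The jib is tipped and stays tipped. Nose end is at 748, tail at 73, saddle's nose end at 352, edge as before.

Run:
```python
from h import *
t=load('T24');q=lambda X,Y,z:tp(t,X,Y,z,6.1,210,195)
e=[q(286,72,.032),q(298,247,.032)]
D=.212
for i in range(5):
    s=.032/D;c=np.sqrt(1-s*s)
    n=q(748,160,.02*c);tl=q(73,145,.32*s+.026*c)
    d=n-tl;d[2]=0;d/=np.linalg.norm(d)
    A=np.array([d[:2],-(e[1]-e[0])[:2]]).T;k=np.linalg.solve(A,(e[0]-n)[:2])[0]   # horiz from nosetop to edge (neg)
    Dn=(-k-.02*s)/c
    k2=(n-tl)@d+k  # tail top to edge
    Dt=(k2+.026*s)/c
    D=.32*Dn/(Dn+Dt) if 0 else Dn
print('theta',np.degrees(np.arcsin(s)),'Dn',Dn,'Dt',Dt,'sum',Dn+Dt,'edge x nose',.16-Dn,'tail',-.16+Dt)
for X,xx in((352,-.03),(268,-.07)):
    z=.032-(xx-(.16-Dn))*s+.023*c; h=q(X,150,z)
    al=(h-n)@d # horiz rel nosetop
    print('saddle end',.16+ (al+.02*s-.023*s)/c, z)
```

```text
theta 8.531017330466351 Dn 0.21571366508166337 Dt 0.10399680498132358 sum 0.3197104700629869 edge x nose -0.055713665081663366 tail -0.05600319501867643
saddle end -0.031462376326721136 0.05093103268237953
saddle end -0.07053914457656457 0.05686482458934578
```

```bash
python3 -m pendant '[[[0,-4.6,0,0,0],[0,-4.6,0,0,0],[0,-4.6,0,0,0],[0,-4.6,0,0,0],[0,-4.6,0,0,0],[0,-4.6,0,0,0],[0,-4.6,0,0,0],[0,-4.6,0,0,0]]]'|grep pos
python3 -m pendant '[[[0,-4.6,0,0,0],[0,0,0,0,0],[0,0,0,0,0]]]'|grep pos
python3 st.py 0.507 -0.217 0.008 95.57
python3 - <<'E'
from h import *
t=load('T24');print(tp(t,748,160,.02,6.1,210,195))
t=load('top0');print('glue',atz(t,593*.64,378*.64,.095))
E
```

```text
tool_pos: [0.4992, -0.1657, 0.1803]
tool_pos: [0.5034, -0.2102, 0.1801]
t 18.6 p [ 0.5034 -0.2102  0.1801] xang 95.07 zz [-0.003  0.002 -1.   ] F [-0.5  -0.3  -0.33] op 0.0005 gf 0.0
rows cm [-0.74  0.34 17.2 ] roll -0.5
[ 0.50562395 -0.19919891  0.02      ]
glue [ 0.44995659 -0.31124624  0.095     ]
```

```bash
cat > bx.py <<'E'
from h import *; import sys
from tip import box
def f(c): a,s=box(c,{'n':9,'t':170});return np.round(a,2),s[:5]
k=sys.argv[1];c=snap('top','T'+k);a,s=f(c);print('boxu',a,s)
sys.exit(3 if a[0]<float(sys.argv[2]) else 0)
E
python3 - <<'E'
from h import *; from tip import box
for k in('T22','T24'):print(k,box(load(k),{'n':9,'t':170}))
E
python3 -m pendant '[[[0,-0.75,0.35,4.3,0],[0,0,0,4.3,0],[0,0,0,4.3,0],[0,0,0,4.1,0],[0,0,0,0,0],[0,0.5,0,0,0],[0,0,0,0,0]]]'
python3 st.py; python3 bx.py 25 0
```

```text
T22 (array([227.86434109, 219.49224806]), array([219, 213,  19,  14, 258], dtype=int32))
T24 (array([231.17037037, 218.49259259]), array([222, 212,  20,  14, 270], dtype=int32))
t: 19.3
tool_pos: [0.5102, -0.2111, 0.0143]
orientation: [2.114, 2.32, 0.002]
force: [0.5, 0.6, 0.3]
opening: 0.0004
gripper_force: 0.0
t 19.3 p [ 0.5102 -0.2111  0.0143] xang 95.32 zz [ 0.003 -0.001 -1.   ] F [0.46 0.63 0.35] op 0.0004 gf 0.0
boxu [231.2  218.52] [222 212  20  14 269]
```

```bash
P() { grep tool_pos; }
python3 -m pendant '[[[0,0,0,0.6,0],[0,0.5,0,0,0],[0,0,0,0,0],[0,-0.5,0,0,0],[0,0,0,0,0]]]' |P && python3 bx.py 26 229.6 &&
python3 -m pendant '[[[0,0.6,0,0,0],[0,0,0,0,0],[0,-0.5,0,0,0],[0,0,0,0,0]]]' |P && python3 bx.py 27 229.6 &&
python3 -m pendant '[[[0,0.6,0,0,0],[0,0,0,0,0],[0,-0.5,0,0,0],[0,0,0,0,0]]]' |P && python3 bx.py 28 229.6 &&
python3 -m pendant '[[[0,0.6,0,0,0],[0,0,0,0,0],[0,-0.5,0,0,0],[0,0,0,0,0]]]' |P && python3 bx.py 29 229.6 &&
python3 -m pendant '[[[0,0.6,0,0,0],[0,0,0,0,0],[0,-0.5,0,0,0],[0,0,0,0,0]]]' |P && python3 bx.py 30 229.6 &&
python3 -m pendant '[[[0,0.6,0,0,0],[0,0,0,0,0],[0,-0.5,0,0,0],[0,0,0,0,0]]]' |P && python3 bx.py 31 229.6 &&
python3 -m pendant '[[[0,0.6,0,0,0],[0,0,0,0,0],[0,-0.5,0,0,0],[0,0,0,0,0]]]' |P && python3 bx.py 32 229.6 &&
python3 -m pendant '[[[0,0.6,0,0,0],[0,0,0,0,0],[0,-0.5,0,0,0],[0,0,0,0,0]]]' |P && python3 bx.py 33 229.6
python3 st.py
```

```text
tool_pos: [0.5085, -0.2118, 0.0058]
boxu [229.93 218.54] [221 212  19  14 260]
tool_pos: [0.5085, -0.2107, 0.0057]
boxu [229.37 218.54] [220 212  20  14 270]
t 20.35 p [ 0.5084 -0.2106  0.0056] xang 95.25 zz [-0.  0. -1.] F [-0.04 -0.08 -0.05] op 0.0003 gf 0.0
```

```bash
sed -i 's/a\[0\]<float/a[1]>float/' bx.py; P() { grep tool_pos; }
python3 -m pendant '[[[0,0.6,0,0,0],[0,0,0,0,0],[0,-0.5,0,0,0],[0,0,0,0,0]]]' |P && python3 bx.py 28 219.1 &&
python3 -m pendant '[[[0,0.6,0,0,0],[0,0,0,0,0],[0,-0.5,0,0,0],[0,0,0,0,0]]]' |P && python3 bx.py 29 219.1 &&
python3 -m pendant '[[[0,0.6,0,0,0],[0,0,0,0,0],[0,-0.5,0,0,0],[0,0,0,0,0]]]' |P && python3 bx.py 30 219.1 &&
python3 -m pendant '[[[0,0.6,0,0,0],[0,0,0,0,0],[0,-0.5,0,0,0],[0,0,0,0,0]]]' |P && python3 bx.py 31 219.1 &&
python3 -m pendant '[[[0,0.6,0,0,0],[0,0,0,0,0],[0,-0.5,0,0,0],[0,0,0,0,0]]]' |P && python3 bx.py 32 219.1 &&
python3 -m pendant '[[[0,0.6,0,0,0],[0,0,0,0,0],[0,-0.5,0,0,0],[0,0,0,0,0]]]' |P && python3 bx.py 33 219.1
python3 st.py
```

```text
tool_pos: [0.5084, -0.2098, 0.0057]
boxu [227.86 218.54] [219 212  19  14 258]
tool_pos: [0.5084, -0.2088, 0.0058]
boxu [227.5  218.55] [219 212  18  14 248]
tool_pos: [0.5083, -0.2078, 0.0058]
boxu [226.6  218.53] [218 212  18  14 249]
tool_pos: [0.5081, -0.2068, 0.0057]
boxu [226.61 218.82] [218 212  18  15 257]
tool_pos: [0.5081, -0.2058, 0.0058]
boxu [226.47 218.92] [218 212  18  15 263]
tool_pos: [0.508, -0.2048, 0.0058]
boxu [225.59 218.87] [217 212  18  15 263]
t 23.05 p [ 0.5079 -0.2047  0.0057] xang 95.25 zz [ 0. -0. -1.] F [-0.41 -0.2   1.24] op 0.0007 gf 0.0
```

```bash
python3 -m pendant '[[[0,-1.5,0,0,0],[0,0,0,-4.5,0],[0,0,0,-4.5,0],[0,-3,0,-4,0],[0,0,0,0,0],[0,0,0,0,0]]]'|grep pos
python3 nose.py 34
python3 - <<'E'
from h import *; from tip import box
# row-wise subpixel edges: yellow saturation profile of box rows, columns 205..245
for k in (22,24,25,26,27,28,29,30,31,32,33,34):
    im=load(f'T{k}')['img'].astype(float);y=(im[:,:,2]-im[:,:,0])
    p=y[216:222,200:250].mean(0);c=np.arange(200,250)
    i=np.argmax(p);th=p.max()*.5
    l=[j for j in range(1,50) if p[j-1]<th<=p[j]][0];ul=c[l-1]+(th-p[l-1])/(p[l]-p[l-1])
    # width rows
    w=y[205:232,int(ul)+4:int(ul)+14].mean(1);tw=w.max()*.5
    a=[j for j in range(1,27) if w[j-1]<tw<=w[j]][0];b=[j for j in range(1,27) if w[j-1]>=tw>w[j]][-1]
    ra=204+a+(tw-w[a-1])/(w[a]-w[a-1]);rb=204+b+(tw-w[b-1])/(w[b]-w[b-1])
    print(k,'tail u',round(ul,2),'rows',round(ra,2),round(rb,2),'width',round(rb-ra,2),'bright',round(p.max()))
E
```

```text
tool_pos: [0.5128, -0.251, 0.1371]
nose [ 0.4966 -0.1859  0.0627] err 0.0126 [330.5 219.4] [251.5 268.5]
22 tail u 218.28 rows 212.17 226.68 width 14.51 bright 165
24 tail u 221.62 rows 211.04 225.77 width 14.73 bright 169
25 tail u 221.03 rows 210.98 225.84 width 14.87 bright 169
26 tail u 220.2 rows 210.84 225.79 width 14.94 bright 170
27 tail u 219.42 rows 210.93 225.85 width 14.93 bright 168
28 tail u 218.24 rows 211.37 226.07 width 14.7 bright 164
29 tail u 217.69 rows 211.53 226.23 width 14.69 bright 163
30 tail u 217.42 rows 211.64 226.28 width 14.63 bright 166
31 tail u 217.0 rows 211.65 226.31 width 14.65 bright 166
32 tail u 216.69 rows 211.66 226.33 width 14.68 bright 165
33 tail u 216.34 rows 211.66 226.33 width 14.67 bright 166
34 tail u 216.35 rows 211.63 226.37 width 14.74 bright 164
```

```bash
python3 -m pendant '[[[0,4.3,0,0,0],[0,4.3,0,0,0],[0,4.3,0,0,0],[0,4.3,0,0,0],[0,4.4,0,0,0],[0,0,0,0,0],[0,0,0,0,0]]]'|grep pos
python3 st.py 0.489 -0.030 0.0636 95.6
```

```text
tool_pos: [0.4909, -0.0328, 0.1339]
t 24.45 p [ 0.4909 -0.0328  0.1339] xang 95.44 zz [-0.003  0.    -1.   ] F [ 0.21 -0.08  0.18] op 0.0003 gf 0.0
rows cm [ 0.3  -0.14  7.03] roll -0.16
```

```bash
python3 -m pendant '[[[0,0,-0.1,3.5,0],[0,0,0,3.5,0],[0,0,0,0,0],[0,0,0,0,0]]]'|grep pos
python3 st.py 0.4864 -0.0036 0.0636
```

```text
tool_pos: [0.4901, -0.0349, 0.065]
t 24.85 p [ 0.4901 -0.0349  0.065 ] xang 95.19 zz [-0.003  0.    -1.   ] F [0.33 0.35 0.8 ] op 0.0003 gf 0.0
rows cm [ 3.15 -0.09  0.14] roll
```

```bash
python3 -m pendant '[[[0,1,-0.05,0.1,0],[0,1,-0.04,0,0],[0,0.8,0,0,0],[0,0.3,0,0,0],[0,0,0,0,0],[0,0,0,0,0]]]'|grep -E 'pos|force'
python3 st.py
python3 -m pendant '[[[0,-1,0,0,0],[0,0,0,-5,0],[0,0,0,-5,0],[0,4.9,0,0,0],[0,4.9,0,0,0],[0,4.9,0,0,0],[0,4.9,0,0,0],[0,0,0,0,0]]]'|grep pos
python3 nose.py 40
cat > sad.py <<'E'
from h import *; import sys
def cross(p,c,th,rise,lo,hi):
    for j in range(1,len(p)):
        if lo<=c[j]<=hi and ((p[j-1]<th<=p[j]) if rise else (p[j-1]>=th>p[j])): return c[j-1]+(th-p[j-1])/(p[j]-p[j-1])
for k in sys.argv[1:]:
    im=load('T'+k)['img'].astype(float);y=im[:,:,2]-im[:,:,0];c=np.arange(205,345)
    p=y[216:222,205:345].mean(0)   # box rows
    r=y[213:228,205:345].max(0)    # any yellow in column: rails
    th=70
    tail=cross(p,c,th,1,205,235)
    right=cross(r,c,th,1,250,280)
    left=cross(r,c,th,0,240,265)
    nose=cross(r[::-1],c[::-1],th,1,300,345)
    X=[atz(load('T'+k),u,219.5,z) if u else None for u,z in((tail,.058),(left,.053),(right,.053),(nose,.052))]
    print(k,tail,left,right,nose,'right from tail mm',np.linalg.norm(X[2]-X[0])*1e3,'to nose',np.linalg.norm(X[3]-X[2])*1e3, 'L',np.linalg.norm(X[3]-X[0])*1e3)
E
python3 sad.py 22 40
```

```text
tool_pos: [0.4876, -0.0032, 0.0649]
force: [-0.4, -0.3, 0.2]
gripper_force: 0.0
t 25.45 p [ 0.4876 -0.0032  0.0649] xang 95.3 zz [ 0. -0. -1.] F [-0.44 -0.29  0.17] op 0.0 gf 0.0
tool_pos: [0.4696, 0.1863, 0.1647]
nose [ 0.5007 -0.1875  0.0535] err 0.008 [330.5 219.2] [253.9 270.5]
22 218.0242214532872 250.8372093023256 264.94594594594594 333.5 right from tail mm 130.84532075182335 to nose 192.22582146241206 L 323.02803646860553
40 216.06953642384107 247.13513513513513 261.4054054054054 332.9736842105263 right from tail mm 126.37538619709449 to nose 200.6571857606991 L 326.98545464213527
```

```bash
python3 -m pendant '[[[0.6,-4.4,0,0,0],[0.6,-4.4,0,0,0],[0.6,-4.4,0,0,0],[0.6,-4.4,0,0,0],[0.6,-4.1,0,0,0],[0.6,0,0,0,0],[0.6,0,0,0,0],[0.6,0,0,0,0]]]'|grep -E 'pos|open'
python3 st.py 0.489 -0.030 0.025 95.4
```

```text
tool_pos: [0.49, -0.0347, 0.1645]
opening: 0.0548
t 27.15 p [ 0.49   -0.0347  0.1645] xang 95.19 zz [-0.  0. -1.] F [-0.65  0.01  0.22] op 0.0548 gf 0.0
rows cm [ 0.47 -0.05 13.95] roll -0.21
```

```bash
python3 -m pendant '[[[0.6,0.2,0,4.5,0],[0.6,0,0,4.5,0],[0.6,0,0,3.5,0],[0.6,0,0,1.4,0],[0.6,0,0,0,0],[0.6,0,0,0,0]]]'|grep -E 'pos|force'
python3 -m pendant '[[[0,0,0,0,0],[0,0,0,0,0],[0,0,0,0,0],[0,0,0,0,0],[0,0,0,0,0],[0,0,0,0,0]]]' 60|grep -E 'pos|force|open'
python3 -m pendant '[[[0,0,0,-0.5,0],[0,0,0,-1,0],[0,0,0,-1.5,0],[0,0,0,-2,0],[0,0,0,-2,0],[0,0,0,0,0],[0,0,0,0,0],[0,0,0,0,0]]]' 60
python3 st.py; python3 -c "
from plant import robot
print(robot.read_state()['wrist_torque'])"; python3 nose.py 41; python3 tip.py 42
```

```text
tool_pos: [0.4912, -0.032, 0.0272]
force: [0.7, 0.2, -0.2]
gripper_force: 0.0
tool_pos: [0.4901, -0.0324, 0.0258]
force: [-0.2, -1.1, 1.9]
opening: 0.0192
gripper_force: 60.0
t: 29.15
tool_pos: [0.4892, -0.0321, 0.0944]
orientation: [-2.116, -2.32, 0.002]
force: [-0.6, 0.5, -2.5]
opening: 0.0198
gripper_force: 60.0
t 29.15 p [ 0.4892 -0.0321  0.0944] xang 95.26 zz [-0.002  0.    -1.   ] F [-0.64  0.45 -2.45] op 0.0198 gf 60.0
[-0.20046012  0.04310193  0.03393191]
nose [ 0.5004 -0.1862  0.1214] err 0.0024 [335.5 217. ] [254.5 255.5]
box [ 0.5186  0.1315 -0.1939] err 0.0042 [214 208  22  16 332] [245 226  11  15 145]
```

```bash
python3 -m pendant '[[[0,0,0,-2,0],[0,0,0,-2,0],[0,0,0,-2,-2],[0,0,0,0,-4],[0,0,0,0,-3.6],[0,0,0,0,0],[0,0,0,0,0]]]' 60|grep -E 'pos'
python3 st.py 0.6177 -0.1965 0.1535 104.95
```

```text
tool_pos: [0.4898, -0.0322, 0.1551]
t 30.05 p [ 0.4898 -0.0322  0.1551] xang 104.76 zz [-0.001  0.    -1.   ] F [ 0.85 -0.85 -2.76] op 0.0195 gf 60.0
rows cm [-19.15   8.18   0.15] roll -0.19
```

```bash
python3 -m pendant '[[[0,-1.5,0.6,0,0],[0,-2.5,1.1,0,0],[0,-3,1.3,0,0],[0,-3,1.3,0,0],[0,-3,1.3,0,0],[0,-3,1.3,0,0],[0,-2,0.8,0,0],[0,-1.15,0.48,0.1,0]]]' 60|grep -E 'pos'
python3 -m pendant '[[[0,0,0,0,0],[0,0,0,0,0],[0,0,0,0,0]]]' 60|grep -E 'pos'
python3 st.py 0.6177 -0.1965 0.1535 104.95
python3 - <<'E'
from h import *
for n in('top','side'):snap(n,'H'+n)
im=np.zeros((600,800,3),np.uint8)
def put(tag,x0,y0,w,h,f,x,y):
    a=cv2.resize(load(tag)['img'][y0:y0+h,x0:x0+w],None,fx=f,fy=f,interpolation=cv2.INTER_CUBIC);im[y:y+a.shape[0],x:x+a.shape[1]]=a[:600-y,:800-x]
put('Htop',220,100,130,120,3,0,0);put('Hside',250,160,110,110,3.6,400,0)
cv2.imwrite('pics/v6.png',im[:400])
E
```

```text
tool_pos: [0.6189, -0.198, 0.1538]
tool_pos: [0.6178, -0.1956, 0.1543]
t 31.15 p [ 0.6178 -0.1956  0.1543] xang 104.86 zz [-0.001  0.    -1.   ] F [-0.16  0.35 -2.98] op 0.0193 gf 60.0
rows cm [-0.09 -0.04  0.08] roll -0.09
```

View pics/v6.png

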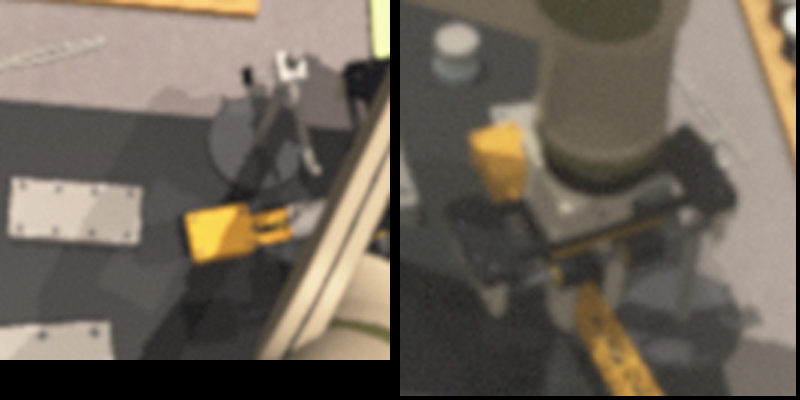

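The jib is held level just in front of the hook tip at crop (315,172). Tail box left edge is at (190,238) and the saddle's tail end at about (290,222). Checking these against the plan.

Run:
```python
from h import *
t=load('Htop');q=lambda X,Y,z:np.round(tp(t,X,Y,z,3,220,100),4)
print('tail',q(190,238,.1865),'box front',q(252,226,.1865),'saddle tail end',q(290,222,.182),'tip',q(315,170,.2175),'collar',q(290,62,.212))
```

```text
tail [ 0.5748 -0.0375  0.1865] box front [ 0.5897 -0.0881  0.1865] saddle tail end [ 0.5973 -0.1201  0.182 ] tip [ 0.6329 -0.1323  0.2175] collar [ 0.7264 -0.1076  0.212 ]
```

```bash
for i in 1; do python3 -m pendant '[[[0,-0.2,0,-0.3,0],[0,0,0.8,0,0],[0,0,1,0,0],[0,0,1,0,0],[0,0,0.8,0,0],[0,0,0,0,0]]]' 60|grep -E 'pos|^force'; done
python3 -m pendant '[[[0,0,0.8,0,0],[0,0,1,0,0],[0,0,0,0,0],[0,0,0,0,0]]]' 60|grep -E 'pos|^force'
python3 st.py 0.6704 -0.1845 0.1273 104.95
```

```text
tool_pos: [0.6547, -0.1884, 0.1572]
force: [0.0, 0.2, -3.8]
tool_pos: [0.6711, -0.1843, 0.1575]
force: [-0.5, -0.0, -3.3]
t 32.25 p [ 0.6711 -0.1843  0.1575] xang 104.88 zz [-0.  0. -1.] F [-0.47 -0.   -3.27] op 0.0197 gf 60.0
rows cm [ 0.   -0.07  3.02] roll -0.07
```

```bash
python3 -m pendant '[[[0,0,0,0.8,0],[0,0,0,0.8,0],[0,0,0,0.8,0],[0,0,0,0,0],[0,0,0,0,0]]]' 60|grep -E 'pos|^force'
python3 -m pendant '[[[0,0,0,0.2,0],[0,0,0,0,0],[0,0,0,0,0]]]' 60|grep -E 'pos|^force'
python3 -m pendant '[[[0,0,0,0.2,0],[0,0,0,0,0],[0,0,0,0,0]]]' 60|grep -E 'pos|^force'
python3 -m pendant '[[[0,0,0,0.1,0],[0,0,0,0,0],[0,0,0,0,0]]]' 60|grep -E 'pos|^force'
python3 -m pendant '[[[0,0,0,0.1,0],[0,0,0,0,0],[0,0,0,0,0]]]' 60|grep -E 'pos|^force'
```

```text
tool_pos: [0.6705, -0.1843, 0.133]
force: [0.2, 0.6, -2.9]
tool_pos: [0.6711, -0.1844, 0.1319]
force: [-0.2, -0.2, -3.0]
tool_pos: [0.6713, -0.1845, 0.1302]
force: [0.5, 0.3, 0.6]
tool_pos: [0.6714, -0.1846, 0.1295]
force: [0.7, 0.6, 4.0]
tool_pos: [0.6717, -0.1846, 0.1289]
force: [-0.2, -0.4, 6.9]
```

```bash
python3 -m pendant '[[[0,0,0,-0.2,0],[0,0,0,0,0],[0,0,0,0,0]]]' 60|grep -E 'pos|^force'
python3 -m pendant '[[[0,0,0,0,0],[0,0,0,0,0],[0,0,0,0,0]]]' 4|grep -E 'pos|^force|gripper'
python3 -m pendant '[[[0.25,0,0,0,0],[0.35,0,0,0,0],[0.45,0,0,0,0],[0.45,0,0,0,0],[0.45,0,0,0,0],[0.45,0,0,0,0]]]'|grep -E 'pos|^force|open'
python3 - <<'E'
from h import *
for n in('top','side'):snap(n,'R'+n)
E
python3 st.py
```

```text
tool_pos: [0.671, -0.1844, 0.1296]
force: [0.4, -0.2, 2.9]
tool_pos: [0.6708, -0.1843, 0.1292]
force: [0.1, 0.2, 0.9]
gripper_force: 4.0
tool_pos: [0.671, -0.1844, 0.1296]
force: [0.3, 0.4, -0.2]
opening: 0.0422
t 35.25 p [ 0.671  -0.1844  0.1296] xang 104.86 zz [-0. -0. -1.] F [-0.8   0.73 -0.03] op 0.0417 gf 0.0
```

```bash
python3 -m pendant '[[[0.45,0,0,-1,0],[0.45,0,0,-2,0],[0.45,0,0,-3,0],[0.45,0,0,-4,0],[0.45,0,0,-4,0],[0.45,0,0,-4,0],[0.45,0,0,0,0],[0.45,0,0,0,0]]]'|grep -E 'pos|^force'
python3 -m pendant '[[[0.45,-3,-4,0,0],[0.45,-3,-4,0,0],[0.45,-3,-4,0,0],[0.45,-3,-4,0,0],[0.45,-3,-4,0,0],[0.45,-3,-4,0,0],[0.45,0,0,0,0],[0.45,0,0,0,0]]]'|grep -E 'pos|^force'
cat > hang.py <<'E'
from h import *; import sys
def msk(c,w):
    m=cv2.inRange(cv2.cvtColor(c['img'],cv2.COLOR_BGR2HSV),(10,110,90),(38,255,255));z=np.zeros_like(m);z[w[1]:w[3],w[0]:w[2]]=m[w[1]:w[3],w[0]:w[2]];return cv2.medianBlur(z,3)
def run(k):
    t=snap('top','Th'+k);s=snap('side','Sh'+k)
    mt=msk(t,(260,150,380,215));ms=msk(s,(240,150,370,330))
    pt=np.argwhere(mt)[:,::-1].astype(float);ps=np.argwhere(ms)[:,::-1].astype(float)
    def ends(p,ax):
        out=[]
        for sg in(1,-1):
            v=sg*p[:,ax];k=v>v.max()-4;q=p[k].mean(0);q[ax]=sg*(v.max()+.5);out.append(q)
        return out
    T=ends(pt,0);S=ends(ps,1)
    N,e1=tri(ray(t,*T[0]),ray(s,*S[0]));B,e2=tri(ray(t,*T[1]),ray(s,*S[1]))
    print(robot.read_state()['t'],'nose',np.round(N,4),round(e1,4),'tail',np.round(B,4),round(e2,4),'L',round(np.linalg.norm(N-B),4),np.round(T,1).tolist(),np.round(S,1).tolist())
run(sys.argv[1])
E
python3 hang.py 1; python3 -m pendant '[[[0.45,0,0,0,0],[0.45,0,0,0,0],[0.45,0,0,0,0],[0.45,0,0,0,0],[0.45,0,0,0,0]]]' >/dev/null; python3 hang.py 2
```

```text
tool_pos: [0.6718, -0.1847, 0.3125]
force: [-0.1, 0.2, -0.3]
tool_pos: [0.4838, -0.4205, 0.3079]
force: [0.1, 0.1, 0.2]
36.95 nose [ 0.6901 -0.3402 -0.0018] 0.0923 tail [ 0.6765 -0.0214  0.2991] 0.1672 L 0.4386 [[378.5, 150.7], [277.5, 159.5]] [[317.5, 329.5], [344.9, 149.5]]
37.55 nose [ 0.691  -0.3403 -0.0024] 0.091 tail [ 0.6765 -0.0214  0.2991] 0.1672 L 0.4391 [[378.5, 150.7], [277.5, 159.5]] [[318.0, 329.5], [344.9, 149.5]]
```

```bash
cat > hang.py <<'E'
from h import *; import sys
def msk(c,pts,pad=12):
    h=cv2.cvtColor(c['img'],cv2.COLOR_BGR2HSV);m=cv2.inRange(h,(10,110,90),(38,255,255))
    z=np.zeros_like(m);cv2.line(z,*[tuple(int(round(v)) for v in p) for p in pts],255,2*pad);return cv2.medianBlur(m&z,3)
def run(k,new,N0,B0):
    t=snap('top','Th'+k) if new else load('Th'+k);s=snap('side','Sh'+k) if new else load('Sh'+k)
    T=[];S=[]
    for c,ax,L in((t,0,T),(s,1,S)):
        e=[np.array(proj(c,x)) for x in(N0,B0)];m=msk(c,e);p=np.argwhere(m)[:,::-1].astype(float)
        for sg in(1,-1):
            v=sg*p[:,ax];q=p[v>v.max()-4].mean(0);q[ax]=sg*(v.max()+.5);L.append(q)
        if c is t: print('exp',np.round(e,1).tolist())
        else: print('exp s',np.round(e,1).tolist())
    N,e1=tri(ray(t,*T[0]),ray(s,*S[0]));B,e2=tri(ray(t,*T[1]),ray(s,*S[1]))
    print('nose',np.round(N,4),round(e1,4),'tail',np.round(B,4),round(e2,4),'L',round(np.linalg.norm(N-B),4),np.round(T,1).tolist(),np.round(S,1).tolist())
    print('tilt deg (nose up +)',np.degrees(np.arctan2((N[2]-.0213)-(B[2]-.026),.32)))
if __name__=='__main__':
    k=sys.argv[1];run(k,len(sys.argv)>2,(.71,-.335,.146),(.628,-.026,.146))
E
python3 hang.py 1; python3 hang.py 2
python3 - <<'E'
import shutil;[shutil.copy(f'pics/{a}0.pkl',f'pics/{b}h0.pkl') for a,b in(('top','T'),('side','S'))]
import hang;hang.run('0',0,(.5,-.1135,.045),(.467,.206,.045))
E
```

```text
exp [[397.1, 143.3], [278.8, 162.6]]
exp s [[347.4, 290.4], [293.0, 199.4]]
nose [ 0.7012 -0.3393  0.1376] 0.0044 tail [ 0.6362 -0.0207  0.1616] 0.0093 L 0.326 [[397.5, 146.8], [277.5, 159.5]] [[343.0, 294.5], [297.3, 193.5]]
tilt deg (nose up +) -3.4435855115988545
exp [[397.1, 143.3], [278.8, 162.6]]
exp s [[347.4, 290.4], [293.0, 199.4]]
nose [ 0.7009 -0.3393  0.1377] 0.0048 tail [ 0.6359 -0.0207  0.1617] 0.0089 L 0.326 [[397.5, 146.8], [277.5, 159.5]] [[342.8, 294.5], [297.1, 193.5]]
tilt deg (nose up +) -3.452111605090174
exp [[303.7, 218.9], [189.7, 220.3]]
exp s [[252.1, 250.1], [231.0, 171.8]]
nose [ 0.4963 -0.1093  0.0529] 0.0033 tail [0.4678 0.2063 0.0637] 0.0049 L 0.3171 [[302.5, 219.1], [188.5, 220.0]] [[250.0, 247.5], [231.6, 167.5]]
tilt deg (nose up +) -1.08164992539264
```

```bash
cat > fit.py <<'E'
from h import *
from scipy.optimize import minimize
from scipy.spatial.transform import Rotation as Ro
SS=4
def corners(x0,x1,w,h): return np.array([[x,y,z] for x in(x0,x1) for y in(-w/2,w/2) for z in(0,h)])
P1=corners(-.16,-.112,.036,.026);P2=corners(-.112,.16,.02,.02);H=lambda xh:corners(xh-.02,xh+.02,.026,.072)
def hull(c,X,o,im,val):
    p=np.array([proj(c,x) for x in X]);p=((p-o+.5)*SS-.5)
    q=cv2.convexHull(np.float32(p));cv2.fillConvexPoly(im,np.int32(np.round(q*16)),val,shift=4)
def prep(c,par,xh):
    X=pose(par,np.vstack([P1,P2]));p=np.array([proj(c,x) for x in X]);lo=np.int32(p.min(0))-9;hi=np.int32(p.max(0))+10
    im=c['img'][lo[1]:hi[1],lo[0]:hi[0]].astype(float);y=np.clip((im[:,:,2]-im[:,:,0])/60,0,1)
    y=cv2.morphologyEx(y,cv2.MORPH_CLOSE,np.ones((5,5)));return y,lo
def pose(par,X): 
    R=Ro.from_euler('zy',[par[3],-par[4]]).as_matrix();return X@R.T+par[:3]
def rend(c,par,lo,sh,xh):
    im=np.zeros((sh[0]*SS,sh[1]*SS),np.float32);w=np.zeros_like(im)
    for P in(P1,P2): hull(c,pose(par,P),lo,im,1.)
    hull(c,pose(par,H(xh)),lo,w,1.)
    im=cv2.GaussianBlur(im,(0,0),SS*.7)
    return [cv2.resize(a,(sh[1],sh[0]),interpolation=cv2.INTER_AREA) for a in(im,w)]
def fit(tags,par,xh,free=(1,1,1,1,1)):
    cs=[load(g) for g in tags];D=[prep(c,par,xh) for c in cs]
    sc=np.array([.004,.004,.004,.02,.03])*np.array(free)
    def cost(d):
        p=np.array(par)+d*sc;f=0
        for c,(y,lo) in zip(cs,D):
            r,w=rend(c,p,lo,y.shape,xh);f+=(((y-r)**2)*(w<.2)).sum()
        return f
    s0=np.vstack([np.zeros(5),np.eye(5)])
    r=minimize(cost,np.zeros(5),method='Nelder-Mead',options=dict(initial_simplex=s0,maxiter=350,xatol=.02,fatol=.01))
    r=minimize(cost,r.x,method='Nelder-Mead',options=dict(maxiter=250,xatol=.01,fatol=.005))
    p=np.array(par)+r.x*sc;print(tags,np.round(p[:3],4),'yaw',round(np.degrees(p[3]),2),'pitch nose-up',round(np.degrees(p[4]),2),'cost',round(r.fun,2));return p
if __name__=='__main__':
    fit(('top0','side0'),[.4834,.0463,.032,-1.468,0],.06)
    fit(('T22','S22'),[.489,-.0354,.032,-1.476,0],-.051)
    fit(('T24','S24'),[.489,-.036,.0237,-1.476,-.148],-.051)
    fit(('Th2','Sh2'),[.669,-.180,.1335,-1.33,-.03],-.0545)
E
python3 fit.py
```

```text
('top0', 'side0') [0.4778 0.0459 0.039 ] yaw -82.74 pitch nose-up -28.62 cost 442.86
('T22', 'S22') [ 0.4829 -0.0338  0.0486] yaw -82.88 pitch nose-up -32.91 cost 300.68
('T24', 'S24') [ 0.4831 -0.0391  0.0355] yaw -84.2 pitch nose-up -39.15 cost 342.9
('Th2', 'Sh2') [ 0.6645 -0.1823  0.1478] yaw -74.11 pitch nose-up -12.84 cost 1558.7
```

```bash
sed -i "s/'zy'/'ZY'/" fit.py
python3 - <<'E'
s=open('fit.py').read()
s=s.replace("return y,lo","\n    r,_=rend(c,par,lo,y.shape,xh);y=y*(cv2.dilate(r,np.ones((11,11)))>.1);return y,lo")
open('fit.py','w').write(s)
E
time python3 fit.py
```

```text
('top0', 'side0') [0.4825 0.0463 0.0381] yaw -84.1 pitch nose-up -0.07 cost 435.22
('T22', 'S22') [ 0.4893 -0.0334  0.0376] yaw -84.65 pitch nose-up 0.25 cost 366.75
('T24', 'S24') [ 0.4898 -0.0398  0.0317] yaw -85.29 pitch nose-up -8.12 cost 392.08
('Th2', 'Sh2') [ 0.6702 -0.1809  0.1361] yaw -75.01 pitch nose-up -1.83 cost 449.08
real	0m4.887s
user	0m4.652s
sys	0m0.840s
```

The silhouette fit reads flat as 0° and tipped as -8.1°, so I trust it. The jib hangs about 1.8° nose-down, which puts the hanger about 1.8 mm too far towards the tail. I'll re-grip, raise the jib until the hook arm is between the bail legs, and press a leg against the arm to nudge the hanger noseward.

```bash
python3 -m pendant '[[[0.45,3,4,0,0],[0.45,3,4,0,0],[0.45,3,4,0,0],[0.45,3,4,0,0],[0.45,3,4,0,0],[0.45,3,4,0,0],[0.45,0,0,0,0],[0.45,0,0,0,0]]]'|grep -E 'pos|^force'
python3 st.py 0.671 -0.1844 0.1296 104.95
```

```text
tool_pos: [0.6715, -0.1831, 0.3091]
force: [-0.2, -0.1, 0.3]
t 38.35 p [ 0.6715 -0.1831  0.3091] xang 105.01 zz [-0.001 -0.    -1.   ] F [-0.25 -0.06  0.26] op 0.0417 gf 0.0
rows cm [-0.11 -0.07 17.95] roll 0.06
```

```bash
python3 -m pendant '[[[0.45,-0.1,-0.1,4,0],[0.45,0,0,4,0],[0.45,0,0,4,0],[0.45,0,0,3,0],[0.45,0,0,2,0],[0.45,0,0,0.9,0],[0.45,0,0,0,0],[0.45,0,0,0,0]]]'|grep -E 'pos|^force'
python3 -m pendant '[[[0,0,0,0,0],[0,0,0,0,0],[0,0,0,0,0],[0,0,0,0,0],[0,0,0,0,0]]]' 60|grep -E 'pos|^force|open|gripper'
python3 -m pendant '[[[0,0,0,-1,0],[0,0,0,-1,0],[0,0,0,-1,0],[0,0,0,0,0],[0,0,0,0,0]]]' 60|grep -E 'pos|^force'
python3 -m pendant '[[[0,0.6,0,0,0],[0,0.5,0,0,0],[0,0,0,0,0],[0,0,0,0,0]]]' 60|grep -E 'pos|^force'
python3 -m pendant '[[[0,0.1,0,0,0],[0,0.1,0,0,0],[0,0,0,0,0],[0,0,0,0,0]]]' 60|grep -E 'pos|^force'
```

```text
tool_pos: [0.6707, -0.1867, 0.1323]
force: [0.3, 0.3, 0.0]
tool_pos: [0.6705, -0.1856, 0.1312]
force: [-1.6, -0.3, 2.0]
opening: 0.0196
gripper_force: 60.0
tool_pos: [0.6706, -0.1858, 0.1613]
force: [-0.3, 0.3, -3.6]
tool_pos: [0.6673, -0.1746, 0.1604]
force: [1.1, 0.6, -3.3]
tool_pos: [0.6669, -0.1731, 0.1606]
force: [-0.2, -0.0, -2.4]
```

```bash
python3 -m pendant '[[[0,-0.7,0,0,0],[0,-0.6,0,0,0],[0,0,0,1,0],[0,0,0,1,0],[0,0,0,0.8,0],[0,0,0,0.2,0],[0,0,0,0,0],[0,0,0,0,0]]]' 60|grep -E 'pos|^force'
python3 -m pendant '[[[0,0,0,0,0],[0,0,0,0,0]]]' 4|grep -E 'pos|^force'
python3 -m pendant '[[[0.25,0,0,0,0],[0.35,0,0,0,0],[0.45,0,0,0,0],[0.45,0,0,0,0],[0.45,0,0,0,0]]]'|grep -E 'pos|^force|open'
python3 -m pendant '[[[0.45,0,0,-1,0],[0.45,0,0,-2,0],[0.45,0,0,-4,0],[0.45,0,0,-4,0],[0.45,0,0,-4,0],[0.45,0,0,-3,0],[0.45,-3,-4,0,0],[0.45,-3,-4,0,0]]]'|grep -E 'pos|^force'
python3 -m pendant '[[[0.45,-3,-4,0,0],[0.45,-3,-4,0,0],[0.45,-3,-4,0,0],[0.45,-3,-4,0,0],[0.45,0,0,0,0],[0.45,0,0,0,0]]]'|grep -E 'pos|^force'
cat > m.py <<'E'
from fit import *
import sys
k=sys.argv[1];snap('top','Th'+k);snap('side','Sh'+k)
fit(('Th'+k,'Sh'+k),[.669,-.180,.1335,-1.31,-.015],-.053)
E
python3 m.py 3; python3 st.py
```

```text
tool_pos: [0.6706, -0.1856, 0.131]
force: [-0.3, -0.4, 0.3]
tool_pos: [0.6703, -0.1855, 0.1307]
force: [-0.9, -0.3, 1.2]
tool_pos: [0.6703, -0.1857, 0.1306]
force: [1.0, -0.4, 0.4]
opening: 0.0416
tool_pos: [0.609, -0.2642, 0.3135]
force: [-0.1, -0.9, -1.0]
tool_pos: [0.4836, -0.4222, 0.3115]
force: [0.4, 0.3, 0.6]
('Th3', 'Sh3') [ 0.6678 -0.1819  0.1404] yaw -75.23 pitch nose-up -1.99 cost 458.33
t 43.95 p [ 0.4852 -0.4205  0.3112] xang 104.9 zz [ 0.001 -0.    -1.   ] F [0.82 0.55 0.23] op 0.0417 gf 0.0
```

```bash
python3 -m pendant '[[[0.45,3,4,0,0],[0.45,3,4,0,0],[0.45,3,4,0,0],[0.45,3,4,0,0],[0.45,3,4,0,0],[0.45,3,4,0,0],[0.45,0,0,2,0],[0.45,0,0,0,0]]]'|grep -E 'pos|^force'
python3 st.py 0.6705 -0.1855 0.131 104.95
```

```text
tool_pos: [0.6706, -0.1814, 0.2873]
force: [0.4, 0.2, -1.5]
t 44.75 p [ 0.6706 -0.1814  0.2873] xang 105.18 zz [-0.005  0.002 -1.   ] F [ 0.42  0.19 -1.45] op 0.0419 gf 0.0
rows cm [-0.44 -0.05 15.63] roll 0.23
```

```bash
python3 -m pendant '[[[0.45,-0.2,0,4,0],[0.45,0,0,4,0],[0.45,0,0,4,0],[0.45,0,0,2.5,0],[0.45,0,0,1.2,0],[0.45,0,0,0,0]]]'|grep -E 'pos|^force'
python3 -m pendant '[[[0,0,0,0,0],[0,0,0,0,0],[0,0,0,0,0],[0,0,0,0,0]]]' 60|grep -E 'pos|^force|open|gripper'
python3 -m pendant '[[[0,0,0,-1,0],[0,0,0,-1,0],[0,0,0,-1,0],[0,0,0,0,0]]]' 60|grep -E 'pos|^force'
python3 -m pendant '[[[0,0.6,0,0,0],[0,0.6,0,0,0],[0,0.33,0,0,0],[0,0,0,0,0],[0,0,0,0,0]]]' 60|grep -E 'pos|^force'
python3 st.py
```

```text
tool_pos: [0.6696, -0.1873, 0.1321]
force: [-0.1, -0.2, -0.6]
tool_pos: [0.6716, -0.1878, 0.1353]
force: [0.6, 0.2, 1.7]
opening: 0.0193
gripper_force: 60.0
tool_pos: [0.672, -0.188, 0.1665]
force: [0.4, -0.6, -2.2]
tool_pos: [0.6667, -0.1725, 0.1633]
force: [0.0, -0.4, -3.1]
t 46.65 p [ 0.6667 -0.1725  0.1633] xang 104.89 zz [-0.  0. -1.] F [ 0.02 -0.36 -3.13] op 0.0197 gf 60.0
```

```bash
python3 -m pendant '[[[0,-0.8,0,0,0],[0,-0.73,0,0,0],[0,0,0,1,0],[0,0,0,1,0],[0,0,0,0.8,0],[0,0,0,0.2,0],[0,0,0,0,0],[0,0,0,0,0]]]' 60|grep -E 'pos|^force'
python3 -m pendant '[[[0,0,0,0,0],[0,0,0,0,0]]]' 4|grep -E 'pos|^force'
python3 -m pendant '[[[0.25,0,0,0,0],[0.35,0,0,0,0],[0.45,0,0,0,0],[0.45,0,0,0,0]]]'|grep -E 'pos|^force|open'
python3 -m pendant '[[[0.45,0,0,-1,0],[0.45,0,0,-2,0],[0.45,0,0,-4,0],[0.45,0,0,-4,0],[0.45,0,0,-4,0],[0.45,0,0,-3,0],[0.45,-3,-4,0,0],[0.45,-3,-4,0,0]]]'|grep -E 'pos|^force'
python3 -m pendant '[[[0.45,-3,-4,0,0],[0.45,-3,-4,0,0],[0.45,-3,-4,0,0],[0.45,-3,-4,0,0],[0.45,0,0,0,0],[0.45,0,0,0,0]]]'|grep -E 'pos|^force'
python3 m.py 4; python3 st.py
```

```text
tool_pos: [0.6712, -0.1876, 0.1341]
force: [0.7, -0.9, 2.3]
tool_pos: [0.6708, -0.1873, 0.1336]
force: [0.7, -0.4, 0.4]
tool_pos: [0.6707, -0.1876, 0.1335]
force: [0.3, -0.0, -0.2]
opening: 0.0402
tool_pos: [0.6095, -0.2661, 0.3165]
force: [-0.3, -0.9, -0.1]
tool_pos: [0.4841, -0.4242, 0.3145]
force: [-0.4, -0.2, 0.5]
('Th4', 'Sh4') [ 0.6679 -0.1814  0.1392] yaw -75.42 pitch nose-up -3.94 cost 470.96
t 49.55 p [ 0.4857 -0.4224  0.3142] xang 104.9 zz [ 0.001 -0.    -1.   ] F [0.86 0.23 0.8 ] op 0.0417 gf 0.0
```

```bash
python3 m.py 5; python3 -m pendant '[[[0.45,0,0,0,0],[0.45,0,0,0,0],[0.45,0,0,0,0]]]'>/dev/null; python3 m.py 6
python3 - <<'E'
from fit import *
for g in('2','3','6'):
    for p0 in(-.06,0.,.05): fit(('Th'+g,'Sh'+g),[.668,-.181,.1345,-1.31,p0],-.053)
E
for i in 2 3 6; do python3 hang.py $i | grep -v exp; done
```

```text
('Th5', 'Sh5') [ 0.6676 -0.1809  0.14  ] yaw -75.1 pitch nose-up -4.64 cost 472.11
('Th6', 'Sh6') [ 0.6681 -0.181   0.1391] yaw -75.33 pitch nose-up -3.8 cost 468.48
('Th2', 'Sh2') [ 0.6697 -0.1827  0.1385] yaw -74.73 pitch nose-up -2.55 cost 448.47
('Th2', 'Sh2') [ 0.6687 -0.181   0.1398] yaw -74.89 pitch nose-up -2.48 cost 474.3
('Th2', 'Sh2') [ 0.6682 -0.1825  0.1428] yaw -75.51 pitch nose-up -0.94 cost 497.07
('Th3', 'Sh3') [ 0.6688 -0.1817  0.1374] yaw -74.85 pitch nose-up -3.02 cost 438.28
('Th3', 'Sh3') [ 0.6684 -0.183   0.1401] yaw -75.0 pitch nose-up -2.35 cost 462.45
('Th3', 'Sh3') [ 0.6675 -0.1824  0.1429] yaw -75.33 pitch nose-up -2.08 cost 487.14
('Th6', 'Sh6') [ 0.6676 -0.1814  0.1406] yaw -75.39 pitch nose-up -3.8 cost 450.43
('Th6', 'Sh6') [ 0.6674 -0.1815  0.1415] yaw -75.52 pitch nose-up -3.35 cost 471.66
('Th6', 'Sh6') [ 0.6665 -0.1828  0.1441] yaw -75.61 pitch nose-up -2.26 cost 503.14
nose [ 0.7009 -0.3393  0.1377] 0.0048 tail [ 0.6359 -0.0207  0.1617] 0.0089 L 0.326 [[397.5, 146.8], [277.5, 159.5]] [[342.8, 294.5], [297.1, 193.5]]
tilt deg (nose up +) -3.452111605090174
nose [ 0.7    -0.3393  0.1378] 0.0045 tail [ 0.6354 -0.0208  0.1621] 0.0081 L 0.3259 [[397.5, 147.2], [277.5, 159.5]] [[342.5, 294.5], [296.8, 193.5]]
tilt deg (nose up +) -3.4983495146547408
nose [ 0.6994 -0.3387  0.1325] 0.0051 tail [ 0.6359 -0.0205  0.1658] 0.0083 L 0.3262 [[396.5, 147.9], [277.5, 158.9]] [[341.8, 295.5], [297.1, 192.5]]
tilt deg (nose up +) -5.109518337729076
```

The nose dropped further, and it matches where the grip pushed it during lowering, so pivot friction is holding whatever pitch it was released at. I'll take it with a light grip, raise the nose side about 4 mm to level, then release.

```bash
python3 -m pendant '[[[0.45,3,4,0,0],[0.45,3,4,0,0],[0.45,3,4,0,0],[0.45,3,4,0,0],[0.45,3,4,0,0],[0.45,3,4,0,0],[0.45,0,0,0,0],[0.45,0,0,0,0]]]'|grep -E 'pos|^force'
python3 st.py 0.669 -0.1855 0.131 104.95
```

```text
tool_pos: [0.6713, -0.1862, 0.313]
force: [-0.2, -2.0, -0.1]
t 50.85 p [ 0.6713 -0.1862  0.313 ] xang 105.01 zz [-0.001  0.    -1.   ] F [-0.21 -1.98 -0.09] op 0.042 gf 0.0
rows cm [ 0.12 -0.19 18.2 ] roll 0.06
```

```bash
python3 -m pendant '[[[0.45,0,-0.1,4.5,0],[0.45,0,0,4.5,0],[0.45,0,0,4,0],[0.45,0,0,3,0],[0.45,0,0,2.2,0],[0.45,0,0,0,0]]]'|grep -E 'pos|^force'
python3 -m pendant '[[[0,0,0,0,0],[0,0,0,0,0],[0,0,0,0,0],[0,0,0,0,0]]]' 5|grep -E 'pos|^force|open|gripper'
python3 -m pendant '[[[0,0,0,-0.2,0],[0,0,0,-0.2,0],[0,0,0,0,0],[0,0,0,0,0]]]' 5|grep -E 'pos|^force'
python3 -m pendant '[[[0.22,0,0,0,0],[0.3,0,0,0,0],[0.45,0,0,0,0],[0.45,0,0,0,0],[0.45,0,0,0,0]]]'|grep -E 'pos|^force|open'
python3 -m pendant '[[[0.45,0,0,-1,0],[0.45,0,0,-3,0],[0.45,0,0,-4,0],[0.45,0,0,-4,0],[0.45,0,0,-4,0],[0.45,0,0,-3,0],[0.45,-3,-4,0,0],[0.45,-3,-4,0,0]]]'|grep -E 'pos|^force'
python3 -m pendant '[[[0.45,-3,-4,0,0],[0.45,-3,-4,0,0],[0.45,-3,-4,0,0],[0.45,-3,-4,0,0],[0.45,0,0,0,0]]]'|grep -E 'pos|^force'
python3 m.py 7; python3 hang.py 7 |grep -v exp; python3 st.py
```

```text
tool_pos: [0.6663, -0.1887, 0.1269]
force: [-0.6, -0.3, 0.1]
tool_pos: [0.6707, -0.1882, 0.1336]
force: [-0.6, 0.3, 1.5]
opening: 0.0204
gripper_force: 5.0
tool_pos: [0.6699, -0.1878, 0.1359]
force: [0.3, -0.5, 0.3]
tool_pos: [0.6698, -0.1878, 0.1355]
force: [-0.5, 0.6, 0.3]
opening: 0.0414
tool_pos: [0.6085, -0.2663, 0.3285]
force: [0.6, -0.3, -0.7]
tool_pos: [0.4797, -0.4283, 0.3265]
force: [0.8, 0.1, 0.6]
('Th7', 'Sh7') [ 0.6679 -0.1821  0.138 ] yaw -75.09 pitch nose-up -1.21 cost 469.85
nose [ 0.6989 -0.338   0.141 ] 0.0056 tail [ 0.6344 -0.0208  0.1621] 0.0086 L 0.3244 [[397.5, 146.9], [277.5, 160.0]] [[341.9, 293.5], [296.6, 193.5]]
tilt deg (nose up +) -2.928585780375534
t 54.15 p [ 0.4832 -0.4244  0.3264] xang 104.7 zz [ 0.001 -0.    -1.   ] F [0.43 0.01 0.43] op 0.042 gf 0.0
```

```bash
python3 m.py 8
python3 - <<'E'
from fit import *
for p0 in(-.06,-.03,0.):
    for g in('7','8'): fit(('Th'+g,'Sh'+g),[.668,-.181,.1345,-1.31,p0],-.053)
    fit(('top0','side0'),[.4834,.0463,.034,-1.468,p0],.06)
E
python3 hang.py 8|grep -v exp
```

```text
('Th8', 'Sh8') [ 0.6684 -0.1827  0.1391] yaw -75.41 pitch nose-up -1.4 cost 471.72
('Th7', 'Sh7') [ 0.6675 -0.1828  0.1409] yaw -74.86 pitch nose-up -1.76 cost 445.69
('Th8', 'Sh8') [ 0.6668 -0.1823  0.1423] yaw -75.19 pitch nose-up -1.27 cost 445.29
('top0', 'side0') [0.4826 0.046  0.038 ] yaw -83.93 pitch nose-up 0.21 cost 430.26
('Th7', 'Sh7') [ 0.6677 -0.1816  0.1394] yaw -74.93 pitch nose-up -1.78 cost 459.5
('Th8', 'Sh8') [ 0.668  -0.182   0.1391] yaw -75.16 pitch nose-up -1.48 cost 459.15
('top0', 'side0') [0.4823 0.0455 0.0418] yaw -84.27 pitch nose-up 0.81 cost 426.18
('Th7', 'Sh7') [ 0.6673 -0.1808  0.1395] yaw -75.22 pitch nose-up -1.25 cost 470.98
('Th8', 'Sh8') [ 0.6674 -0.1821  0.1407] yaw -75.26 pitch nose-up -0.82 cost 467.8
('top0', 'side0') [0.4822 0.0457 0.0411] yaw -84.03 pitch nose-up 0.41 cost 431.34
nose [ 0.6989 -0.338   0.141 ] 0.0056 tail [ 0.6348 -0.0208  0.1619] 0.0091 L 0.3243 [[397.5, 146.9], [277.5, 160.0]] [[341.9, 293.5], [296.8, 193.5]]
tilt deg (nose up +) -2.8912000155939777
```

```bash
python3 -m pendant '[[[0.45,3,4,0,0],[0.45,3,4,0,0],[0.45,3,4,0,0],[0.45,3,4,0,0],[0.45,3,4,0,0],[0.45,3,4,0,0],[0.45,0,0,0,0],[0.45,0,0,0,0]]]'|grep -E 'pos|^force'
python3 st.py 0.6695 -0.1870 0.1335 104.95
```

```text
tool_pos: [0.6709, -0.1844, 0.3253]
force: [0.3, -0.8, 0.1]
t 55.05 p [ 0.6709 -0.1844  0.3253] xang 105.16 zz [-0.001  0.    -1.   ] F [ 0.26 -0.8   0.12] op 0.042 gf 0.0
rows cm [-0.22 -0.2  19.18] roll 0.21
```

```bash
python3 -m pendant '[[[0.45,-0.1,-0.1,4.8,0],[0.45,0,0,4.8,0],[0.45,0,0,4.5,0],[0.45,0,0,3,0],[0.45,0,0,2,0],[0.45,0,0,0,0],[0.45,0,0,0,0],[0.45,0,0,0,0]]]'|grep -E 'pos|^force'
python3 -m pendant '[[[0,0,0,0,0],[0,0,0,0,0],[0,0,0,0,0],[0,0,0,0,0]]]' 5|grep -E 'pos|^force|open|gripper'
python3 -m pendant '[[[0,0,0,-0.1,0],[0,0,0,-0.1,0],[0,0,0,0,0],[0,0,0,0,0]]]' 5|grep -E 'pos|^force'
python3 -m pendant '[[[0.22,0,0,0,0],[0.3,0,0,0,0],[0.45,0,0,0,0],[0.45,0,0,0,0],[0.45,0,0,0,0]]]'|grep -E 'pos|^force|open'
python3 -m pendant '[[[0.45,0,0,-1,0],[0.45,0,0,-3,0],[0.45,0,0,-4,0],[0.45,0,0,-4,0],[0.45,0,0,-4,0],[0.45,0,0,-3,0],[0.45,-3,-4,0,0],[0.45,-3,-4,0,0]]]'|grep -E 'pos|^force'
python3 -m pendant '[[[0.45,-3,-4,0,0],[0.45,-3,-4,0,0],[0.45,-3,-4,0,0],[0.45,-3,-4,0,0],[0.45,0,0,0,0],[0.45,0,0,0,0]]]'|grep -E 'pos|^force'
python3 m.py 9; python3 hang.py 9 |grep -v exp; python3 st.py
```

```text
tool_pos: [0.6702, -0.1898, 0.1374]
force: [-0.8, 0.6, 0.7]
tool_pos: [0.6692, -0.1891, 0.135]
force: [-1.1, -0.4, 0.7]
opening: 0.02
gripper_force: 5.0
tool_pos: [0.6691, -0.1891, 0.1366]
force: [-0.7, 0.1, -2.0]
tool_pos: [0.6692, -0.189, 0.1367]
force: [-0.1, -0.7, 0.0]
opening: 0.0413
tool_pos: [0.6077, -0.2675, 0.3295]
force: [0.8, -0.8, -0.9]
tool_pos: [0.4825, -0.4256, 0.3275]
force: [0.5, 0.9, -0.0]
('Th9', 'Sh9') [ 0.6669 -0.1821  0.1399] yaw -75.29 pitch nose-up -0.2 cost 476.67
nose [ 0.698  -0.3396  0.1439] 0.0058 tail [ 0.6337 -0.0212  0.1581] 0.0099 L 0.3252 [[398.5, 146.9], [277.5, 160.9]] [[341.8, 293.5], [296.5, 194.5]]
tilt deg (nose up +) -1.7003601099309915
t 58.65 p [ 0.484  -0.4239  0.3272] xang 104.9 zz [ 0.001 -0.    -1.   ] F [-0.25 -0.69 -0.39] op 0.0419 gf 0.0
```

```bash
python3 -m pendant '[[[0.45,0,0,0,0],[0.45,0,0,0,0],[0.45,0,0,0,0],[0.45,0,0,0,0],[0.45,0,0,0,0],[0.45,0,0,0,0],[0.45,0,0,0,0],[0.45,0,0,0,0]]]'>/dev/null; python3 m.py 10; python3 hang.py 10 |grep -v exp; python3 -c "
from plant import robot
print(robot.close_job())"
```

```text
('Th10', 'Sh10') [ 0.6662 -0.1822  0.141 ] yaw -75.16 pitch nose-up 0.17 cost 469.95
nose [ 0.6972 -0.3385  0.1468] 0.0054 tail [ 0.6332 -0.0212  0.1584] 0.0089 L 0.3239 [[398.5, 146.9], [277.5, 160.9]] [[341.6, 292.5], [296.2, 194.5]]
tilt deg (nose up +) -1.2457340838494235
the job is handed in; nothing more can be done
None
```

The jib hangs on the hook by its bail, level to within about half a degree in the last pictures, and I handed the job in at about 59.6 s; no verdict came back. It settled there with some help from friction at the hook: I released it level by hand after the hanger was set to the tipping-point estimate, good to about 1–2 mm.

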